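# Clear sample bottles through a rotary waste hatch

## Task

First raise the waste bin on its little ladder until its pawl has passed the top rung, and let it down so that it hangs from the top rung, right under the drum; then put every small square bottle on the bench into the drum through its open side port, turn the drum by its crank until the port faces down and all of them have dropped into the bin, and turn the drum back so that the port faces up. Leave the bin on the top rung, and everything else on the bench where it stands.

Things in the scene. Friction and masses are not known exactly. Their poses are not given: they have to be found in the camera images.
- station: fixed stand of the waste hatch. Origin: on the bench under the drum's middle; y parallel to the axle (crank on +y, ladder and lift handle on -y), z up. Base 200 x 190 mm. Cradle posts 250 mm tall, 36 mm wide in x, outer faces at y = -68 and 68 mm. Ladder at y = -85 mm: uprights 180 mm tall, three 10 mm rungs along x, 35 mm apart, the lowest 52 mm up
- lift (a joint): height of the bin carriage in m: 0 = pawl on the lowest rung (start), 0.035 = middle rung, 0.070 = top rung; end stop 0.094. Weighs about 0.6 kg and falls until the pawl lands on the next rung below. The pawl swings out over a rung some 16 to 18 mm above that rung's resting height: raise to about 0.09, then let down onto the top rung
- pawl (a joint): angle of the carriage's gravity pawl in rad: 0 = level, sticking out over the rung and locking; up to 1.45 while a rung pushes it aside. Its tail weight brings it back to 0 once a rung is passed
- lift_handle (a point): middle of the lift handle, a level steel bar 10 mm thick, 100 mm long, parallel to station x, 180 mm out on the station's -y side, 100 mm above the bench at lift 0; rises with the carriage. Open from above; only the bar's two end arms are within 50 mm of it. The pawl's tail lies 40 mm lower and 50 mm nearer the drum
- bin_in (a point): centre of the bin's inner floor (the bin rides on the lift carriage); axes as the station's. Inside it measures 155 mm in x and 98 mm in y; walls 85 mm high, 115 mm on the robot's side (-x). Floor 13 mm above the bench at lift 0
- drum (a joint): turn of the drum about its level axle in rad: 0 = port straight up, grows as the port swings down through the station's -x side, pi (3.14) = port straight down; stops at -0.3 and 3.5. Stiff enough (0.15 N m) to stay where it is left
- drum_center (a point): middle of the drum, on its axle, 240 mm above the bench. The drum is 120 mm across (112 inside) and 102 mm long inside along the station's y; its side port is a gap in the wall 105 degrees wide (90 mm across), as long as the drum; bottles wedged in it come loose when the drum is rocked well back and forth
- crank_grip (a point): grip point on the crank handle, a round bar 10 mm thick parallel to the axle, 60 mm from it, reaching from 82 to 165 mm out on the station's +y side; this point is 138 mm out. At drum 0 it is level with the axle on the +x side, at pi/2 straight above the axle, at pi on the -x side. The crank arm, 8 mm thick, turns 78 mm out
- bottle1: a small square white plastic bottle: body 28 x 28 mm, 34 mm tall, topped by a round white cap 20 mm across and 12 mm tall (46 mm in all, 35 g). Origin: centre of its underside; z is its own up axis, x and y are square to its sides. Starts standing on the bench; may be absent (None)
- bottle2: a small square white plastic bottle: body 28 x 28 mm, 34 mm tall, topped by a round white cap 20 mm across and 12 mm tall (46 mm in all, 35 g). Origin: centre of its underside; z is its own up axis, x and y are square to its sides. Starts standing on the bench; may be absent (None)
- bottle3: a small square white plastic bottle: body 28 x 28 mm, 34 mm tall, topped by a round white cap 20 mm across and 12 mm tall (46 mm in all, 35 g). Origin: centre of its underside; z is its own up axis, x and y are square to its sides. Starts standing on the bench; may be absent (None)
- bottle4: a small square white plastic bottle: body 28 x 28 mm, 34 mm tall, topped by a round white cap 20 mm across and 12 mm tall (46 mm in all, 35 g). Origin: centre of its underside; z is its own up axis, x and y are square to its sides. Starts standing on the bench; may be absent (None)
- round_jar: bystander: a small ROUND white jar, 36 mm across and 45 mm tall, standing among the square bottles; not to be moved. Origin: centre of its underside
- solvent_bottle: bystander: clear glass bottle with a blue cap, 68 mm across, 180 mm tall. Origin: centre of its underside
- beaker: bystander: glass beaker, 70 mm across, 90 mm tall. Origin: centre of its underside
- spanner: bystander: steel spanner 150 mm long lying on the bench. Origin: near its middle
- vial_block: bystander: aluminium block with holes, 90 x 60 x 30 mm. Origin: centre of its underside
- amber_bottle: bystander: amber glass bottle, 56 mm across, 120 mm tall. Origin: centre of its underside
Things that resemble listed ones, but are neither listed nor needed, are in the scene too. What is shaped like the bottle1 but blue or purple is not meant.

How it is judged (in metres and radians):
On the way, in this order (a step that is already met when the one before it is completed fails the run):
1. the bin carriage hangs by its pawl on the top rung, let go (value of joint lift between 0.065 and 0.076 m and value of joint pawl below 0.15 rad and contact force between the fingers and lift below 0.1 N), for 0.3 s.
2. all the square bottles are in the drum, the bin on the top rung (value of joint lift between 0.065 and 0.076 m and value of joint pawl below 0.15 rad and x of bottle1 in the frame of station between -0.058 and 0.058 m and y of bottle1 in the frame of station between -0.052 and 0.052 m and z of bottle1 in the frame of station between 0.175 and 0.265 m and x of bottle2 in the frame of station between -0.058 and 0.058 m and y of bottle2 in the frame of station between -0.052 and 0.052 m and z of bottle2 in the frame of station between 0.175 and 0.265 m and x of bottle3 in the frame of station between -0.058 and 0.058 m and y of bottle3 in the frame of station between -0.052 and 0.052 m and z of bottle3 in the frame of station between 0.175 and 0.265 m and x of bottle4 in the frame of station between -0.058 and 0.058 m and y of bottle4 in the frame of station between -0.052 and 0.052 m and z of bottle4 in the frame of station between 0.175 and 0.265 m), for 0.2 s.
3. the drum's port faces down and all the square bottles are in the bin (value of joint lift between 0.065 and 0.076 m and value of joint pawl below 0.15 rad and value of joint drum above 2.7 rad and x of bottle1 in the frame of bin_in between -0.08 and 0.08 m and y of bottle1 in the frame of bin_in between -0.05 and 0.05 m and z of bottle1 in the frame of bin_in between -0.01 and 0.085 m and x of bottle2 in the frame of bin_in between -0.08 and 0.08 m and y of bottle2 in the frame of bin_in between -0.05 and 0.05 m and z of bottle2 in the frame of bin_in between -0.01 and 0.085 m and x of bottle3 in the frame of bin_in between -0.08 and 0.08 m and y of bottle3 in the frame of bin_in between -0.05 and 0.05 m and z of bottle3 in the frame of bin_in between -0.01 and 0.085 m and x of bottle4 in the frame of bin_in between -0.08 and 0.08 m and y of bottle4 in the frame of bin_in between -0.05 and 0.05 m and z of bottle4 in the frame of bin_in between -0.01 and 0.085 m), for 0.2 s.
At the end, for the whole second after the job is handed in: The bin hangs on the top rung (lift 0.065 to 0.076 m, pawl out), every square bottle lies in the bin, and the drum's port faces up to within 0.27 rad (15 degrees), at rest (value of joint lift between 0.065 and 0.076 m and value of joint pawl below 0.15 rad and value of joint drum between -0.27 and 0.27 rad and x of bottle1 in the frame of bin_in between -0.08 and 0.08 m and y of bottle1 in the frame of bin_in between -0.05 and 0.05 m and z of bottle1 in the frame of bin_in between -0.01 and 0.085 m and x of bottle2 in the frame of bin_in between -0.08 and 0.08 m and y of bottle2 in the frame of bin_in between -0.05 and 0.05 m and z of bottle2 in the frame of bin_in between -0.01 and 0.085 m and x of bottle3 in the frame of bin_in between -0.08 and 0.08 m and y of bottle3 in the frame of bin_in between -0.05 and 0.05 m and z of bottle3 in the frame of bin_in between -0.01 and 0.085 m and x of bottle4 in the frame of bin_in between -0.08 and 0.08 m and y of bottle4 in the frame of bin_in between -0.05 and 0.05 m and z of bottle4 in the frame of bin_in between -0.01 and 0.085 m and velocity of joint drum between -0.1 and 0.1 rad/s); the robot touches nothing.
It fails at once if another thing on the bench is moved more than 5 cm (distance of any of round_jar, solvent_bottle, beaker, spanner, vial_block, amber_bottle from where it was at the start of the episode above 0.05 m).
Of bottle1, bottle2, bottle3, bottle4 only 2 to 4 are there at a start; the rules pass over those that are not, and their reading is None.
At some moment in a run one of bottle1, bottle2, bottle3, bottle4 may be knocked a few centimetres aside while the robot is not near it.
Once in a run the grip may slacken for a moment while it holds something.
It also fails if it takes over 210 s, if anything falls off the work surface, if the arm or the gripper's body presses on something with over 40 N, if the wrist force passes 120 N, or if a joint passes its speed limit or range.

## Robot

A 6-joint arm with a two-finger parallel gripper is mounted at the origin on the work surface. World frame = base frame: x ahead of the robot, y to its left, z up, the work surface at z = 0. Lengths are in mm, angles in degrees, forces in N, time in s.
With the tool pointing down it reaches from about 375 to 900 mm from the base axis. Payload 3.1 kg.
Tool frame: the origin (TCP) lies at the very end of the fingers, on their centre line; the grasp point (between the pads) lies 19 mm behind it; z points along the fingers, y is the direction in which the jaws open and shut (so a half turn about z gives the same grasp; the last joint's range is limited). The gripper opens to 85 mm and grips with 20 to 120 N. Pads are 22 mm wide; open, the fingers measure 114 mm over their backs; the gripper's body (76 mm by 85 mm) begins 54 mm behind the grasp point. The pads swing forward as they close: fully open they stand 13 mm farther back than shut.
Start: joints at [-75.258, 30.224, 82.088, -0, 67.689, -10.227], TCP at [263.854, -566.549, 231.31] pointing down, gripper open.
Joint ranges: [-176.69, 176.69], [-43.24, 126.21], [12.49, 139.97], [-82, 262], [0, 151.66], [-163.58, 163.58]. Speed limits (degrees/s): [159.86, 159.86, 180, 180, 180, 180].

## Interface

Orientations are given as a 3x3 rotation matrix whose columns are the frame's x, y, z axes.
In Python, from plant import manip gives the robot as it stands. The module is installed in compiled form; this text tells all that it offers.
- The arm moves only by the shell command python3 -m inch 'ROWS' [OPENING] [FORCE]. ROWS is JSON, a list of rows, each a list of 2 entries, a list of its own where there are three numbers: the shift along the tool's x, y, z in cm, then the turn, a rotation vector about the tool's x, y, z in rad. A call has exactly 10 rows; each row shifts and turns the commanded pose from where the row before left it, along the tool's axes as they then stand; what a row does not reach is not made up. A row lasts 1/8 s, in which the tool goes at most 62.5 mm and 10.7 degrees, less where a joint would pass 70% of its speed; a pose out of reach is approached as far as the arm can. A call with a gripper value outside its range is refused whole. OPENING is the closure, from 0 (fully open) to 1 (shut), set as the call begins (- or left out, the last holds). The fingers move at their own pace and stop on an object; FORCE is the grip in N (left out, the last holds). Time passes only in rows, so rows that do not move let the fingers close, or fill a call up. It gives the time, the measured TCP pose, the force and the opening at its end, in the units of the state.
- manip.get_obs(): the state, without advancing time (a new reading comes with each control period).
- manip.camera(name): name is "scene" or "top"; returns (picture, depth): 420x560x3 uint8, red, green, blue; 420x560 float32, mm along the optical axis (not along the pixel's ray), 0 where there is no reading.
- manip.camera_model(name): a dict with "fx", "fy", "cx", "cy" (pixels), "xyz" and "attitude" of the camera in the world. Camera axes: x right, y up, looking along -z (the intrinsics and any distortion apply to the point x, -y, -z); pixel columns grow to the right and rows downward; lengths in mm; the calibration is good to about 2 mm. A picture is of the moment at which its call begins. camera_model takes no time and is no camera call.
- manip.job_done(): hands the job in, once; it reports no verdict.
The state is a dict: "t": time; "qpos": joint angles; "qvel": joint speeds; "joint_efforts": joint torques, N m; "tcp_pos": TCP position; "tcp_rot": TCP orientation; "wrist_force": force on the tool from outside, world axes, zero at the start; "torque": the same for the moment, N m; "opening": finger opening in mm.
Only numpy, scipy, OpenCV 4.12 (cv2) and the standard library are available. Lean on these libraries where they do the work, as an engineer would, in place of code of your own. Each camera call takes 0.05 s, during which the arm holds its last target.

## Working session

There is one attempt and no reset: what is moved stays moved. The work goes in short steps, Python scripts to look and compute and a shell command to move; the robot and the scene stay as the last step left them, time stands still between calls to the robot, and variables do not carry over. Pictures are saved under pics/ and viewed, and the job is handed in when it is done.

```bash
ls; mkdir -p pics; cat > h.py <<'E'
import numpy as np, cv2
from plant import manip
def cam(n):
    p,d=manip.camera(n); return p,d,manip.camera_model(n)
def save(n,p): cv2.imwrite('pics/'+n,p[:,:,::-1])
def ray(m,u,v):
    R=np.array(m['attitude']);c=np.array(m['xyz'])
    return c,R@np.array([(u-m['cx'])/m['fx'],-(v-m['cy'])/m['fy'],-1])
def onz(m,u,v,z):
    c,r=ray(m,u,v); return c+r*(z-c[2])/r[2]
def pts(m,d):
    v,u=np.mgrid[:d.shape[0],:d.shape[1]]
    P=np.stack([(u-m['cx'])/m['fx'],-(v-m['cy'])/m['fy'],-np.ones_like(u,float)],-1)*d[...,None]
    return P@np.array(m['attitude']).T+np.array(m['xyz'])
E
python3 - <<'E'
from h import *
for n in('scene','top'):
    p,d,m=cam(n);save(n+'0.png',p);np.savez(n+'0.npz',p=p,d=d);print(m)
print(manip.get_obs())
E
```

```text
pics
{'fx': 430.24915937161364, 'fy': 430.24915937161364, 'cx': 269.33153629336687, 'cy': 211.26096703384553, 'xyz': array([1011.85264993, -414.94490071, 1046.93854907]), 'attitude': array([[ 0.66981448, -0.60312211,  0.43311925],
       [ 0.74238401,  0.5554605 , -0.37460594],
       [-0.01464751,  0.57245729,  0.8198037 ]])}
{'fx': 404.5960178606961, 'fy': 404.5960178606961, 'cx': 279.0889818695226, 'cy': 202.6971832946206, 'xyz': array([ 423.60659363,  -24.42853664, 1185.61031037]), 'attitude': array([[-0.01298752,  0.99229639, -0.12320386],
       [-0.99951621, -0.01636583, -0.02644822],
       [-0.0282608 ,  0.12280076,  0.99202888]])}
{'t': 0.1, 'qpos': array([-7.52563622e+01,  3.02740969e+01,  8.21477905e+01,  8.17412560e-04,
        6.76899674e+01, -1.02287857e+01]), 'qvel': array([ 0.00396896, -0.04397414, -0.1922923 ,  0.08202963, -0.02154842,
       -0.03261292]), 'joint_efforts': array([-5.08134490e-04, -4.43306208e+01, -1.78585535e+01, -1.81060282e-04,
        3.89088425e-03,  2.29853504e-05]), 'tcp_pos': array([ 263.71574614, -565.94049393,  230.43353413]), 'tcp_rot': array([[ 9.06513468e-01,  4.22176620e-01, -4.84068707e-04],
       [ 4.22176745e-01, -9.06511566e-01,  1.89131330e-03],
       [ 3.59654375e-04, -1.91886353e-03, -9.99998094e-01]]), 'wrist_force': array([-0.18981403, -0.46936358,  0.02607068]), 'torque': array([-0.03331345,  0.01002358, -0.01176791]), 'opening': 85.47248652566738}
```

View pics/scene0.png

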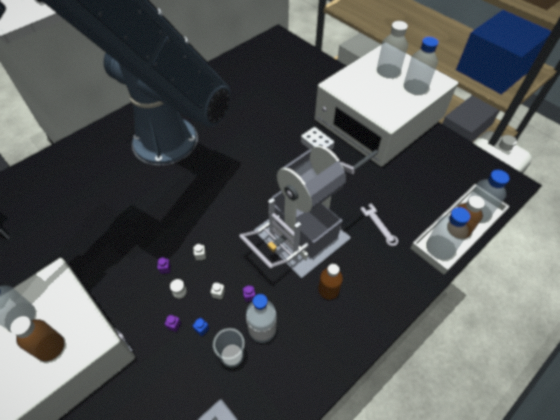

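View pics/top0.png

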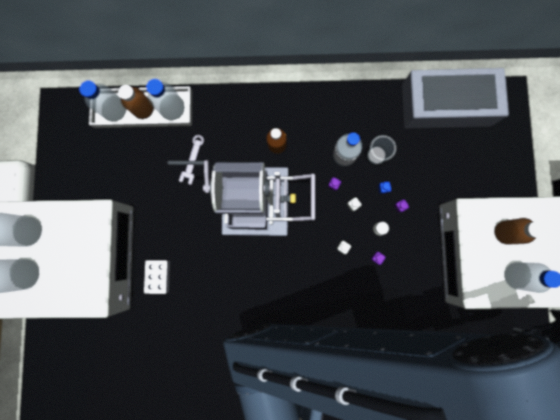

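```bash
python3 - <<'E'
from h import *
a=cv2.imread('pics/top0.png');b=cv2.imread('pics/scene0.png')
cv2.imwrite('pics/c1.png',cv2.resize(a[150:280,200:420],None,fx=3.6,fy=3.6,interpolation=cv2.INTER_CUBIC))
cv2.imwrite('pics/c2.png',cv2.resize(b[120:340,140:360],None,fx=2.7,fy=2.7,interpolation=cv2.INTER_CUBIC))
E
```

```text
(no output)
```

View pics/c1.png

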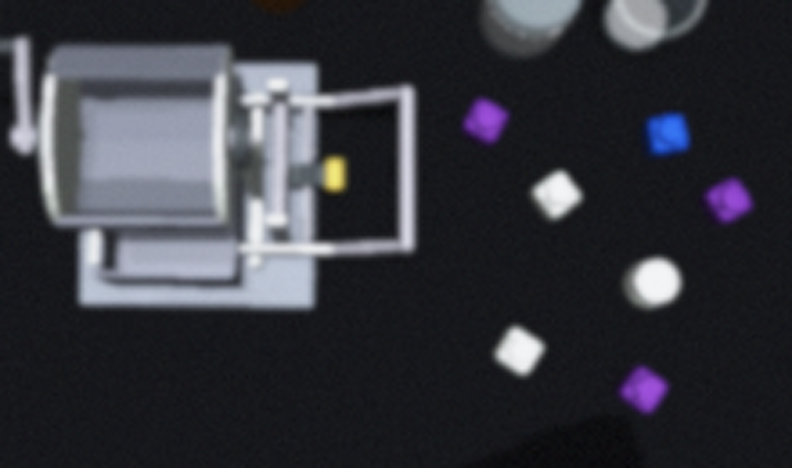

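View pics/c2.png

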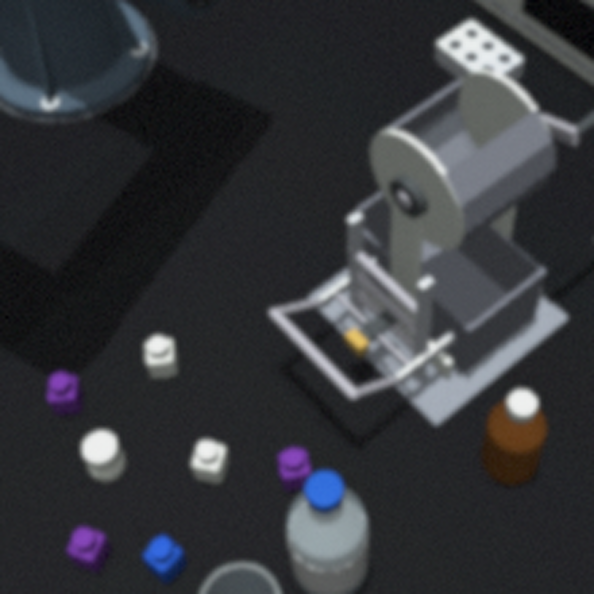

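```bash
python3 - <<'E'
from h import *
for n in('top','scene'):
    z=np.load(n+'0.npz');p,d=z['p'].astype(int),z['d'];m=manip.camera_model(n);P=pts(m,d)
    # handle bar
    w=(P[...,2]>85)&(P[...,2]<115)
    if n=='top':
        for (u,v) in [(287,168),(287,234),(223,234),(255,232),(314,178),(314,198),(314,217),(240,190)]:
            print(u,v,P[v,u].round(1))
    mask=((p.min(-1)>110)&(p.max(-1)-p.min(-1)<40)&(P[...,2]<70)).astype(np.uint8)
    nn,l,s,c=cv2.connectedComponentsWithStats(mask)
    for i in range(1,nn):
        if 30<s[i,4]<600:
            q=P[l==i]; q=q[q[:,2]>0]
            if len(q)<10: continue
            top=q[:,2].max()
            cnt=cv2.findContours((l==i).astype(np.uint8),0,2)[0][0]
            print(n,c[i].round(1),s[i,4],'ztop',round(top,1),'xyz',np.median(q,0).round(1),onz(m,*c[i],25).round(1))
E
```

```text
287 168 [672.8 -17.8   9.3]
287 234 [478.2 -14.8   0.6]
223 234 [4.809e+02 1.731e+02 3.000e-01]
255 232 [485.3  78.7   3.4]
314 178 [623.9 -91.1 103.3]
314 198 [569.9 -90.1  98. ]
314 217 [518.  -88.7 101.6]
240 190 [581.8 100.1 183.8]
top [195.5 147.2] 192 ztop 11.5 xyz [743.2 257.2   5.8] [737.3 251.7  25. ]
top [378.7 152.2] 102 ztop 10.3 xyz [ 716.4 -291.5    4.1] [ 711.4 -286.1   25. ]
top [373.1 158.2] 56 ztop 69.3 xyz [ 687.  -263.3   46.6] [ 693.6 -269.1   25. ]
top [187.3 174. ] 168 ztop 12.7 xyz [660.1 275.6   6.5] [657.1 275.1  25. ]
top [310.9 195.6] 42 ztop 4.0 xyz [592.  -87.    0.9] [587.  -85.8  25. ]
top [354.2 203.6] 116 ztop 48.7 xyz [ 560.1 -207.7   33.1] [ 561.5 -209.5   25. ]
top [248.5 220.2] 278 ztop 24.5 xyz [519.7  95.4  12.7] [518.3  95.2  25. ]
top [381.6 228. ] 150 ztop 51.1 xyz [ 489.2 -280.8   43.2] [ 490.3 -284.7   25. ]
top [343.9 247. ] 118 ztop 49.8 xyz [ 437.9 -173.7   33.5] [ 437.8 -176.1   25. ]
scene [317.7 138.6] 427 ztop 36.2 xyz [361.4 361.4  28.1] [363.8 363.3  25. ]
scene [158.2 158. ] 34 ztop 23.0 xyz [ 69.8 -67.6  14.9] [ 78.2 -69.7  25. ]
scene [379.6 224.4] 362 ztop 13.9 xyz [709.9 262.2   6.5] [716.4 250.8  25. ]
scene [265.9 232.2] 250 ztop 69.5 xyz [523.2  -5.8   9.4] [518.6  -3.2  25. ]
scene [198.6 249.6] 124 ztop 51.8 xyz [ 445.1 -179.5   35.2] [ 435.8 -175.9   25. ]
scene [ 48.4 264.8] 32 ztop 5.0 xyz [ 181.1 -508.4    1.3] [ 199.9 -502.5   25. ]
scene [176.7 286.6] 183 ztop 50.4 xyz [ 496.2 -286.9   43.7] [ 486.1 -284.    25. ]
scene [216.9 288.6] 141 ztop 50.6 xyz [ 568.2 -213.3   34.4] [ 561.  -210.4   25. ]
scene [230.4 350.9] 183 ztop 16.4 xyz [ 702.8 -283.1    5.3] [ 708.7 -285.6   25. ]
scene [232.9 361.1] 64 ztop 69.8 xyz [ 739.9 -300.2   53.5] [ 731.  -296.1   25. ]
```

```bash
python3 - <<'E'
from h import *
for n in('top','scene'):
    z=np.load(n+'0.npz');p,d=z['p'].astype(int),z['d'];m=manip.camera_model(n);P=pts(m,d)
    box=(P[...,0]>440)&(P[...,0]<720)&(P[...,1]>-130)&(P[...,1]<260)&(d>0)
    g=box&(p.max(-1)>60)
    hb=g&(P[...,2]>85)&(P[...,2]<115)&(P[...,1]<-70)
    v,u=np.nonzero(hb)
    q=np.array([onz(m,a,b,104) for a,b in zip(u,v)])
    vx,vy,x0,y0=cv2.fitLine(q[:,:2].astype(np.float32),cv2.DIST_HUBER,0,.01,.01).ravel()
    print(n,'bar',len(q),q.mean(0),np.degrees(np.arctan2(vy,vx)),'x',q[:,0].min(),q[:,0].max())
    dr=g&(P[...,2]>150)
    Q=P[dr];print('drum',Q.min(0).round(),Q.max(0).round(),'pcts',np.percentile(Q,[2,50,98],0).round(1).tolist())
    hi=Q[Q[:,2]>250]
    h,e=np.histogram(hi[:,1],bins=np.arange(-20,260,6));print([(int(a),int(b)) for a,b in zip(e,h) if b])
    hi=Q[Q[:,2]>225]
    h,e=np.histogram(hi[:,0],bins=np.arange(480,720,6));print([(int(a),int(b)) for a,b in zip(e,h) if b])
E
```

```text
top bar 168 [574.07086659 -84.98149871 104.        ] -0.8520864 x 512.4992187724429 634.9870687723624
drum [517.  -0. 151.] [641. 259. 301.] pcts [[519.5, 22.3, 179.2], [587.1, 102.8, 217.6], [638.6, 220.9, 296.9]]
[(22, 23), (28, 33), (34, 131), (40, 70), (46, 32), (52, 32), (58, 31), (64, 30), (70, 32), (76, 28), (82, 28), (88, 33), (94, 28), (100, 33), (106, 31), (112, 30), (118, 32), (124, 32), (130, 29), (136, 34), (142, 215), (148, 28), (154, 13), (160, 18), (166, 70), (172, 22), (178, 10), (184, 10), (190, 11), (196, 11), (202, 10), (208, 9), (214, 11), (220, 8), (226, 12), (232, 10), (238, 10), (244, 11), (250, 8)]
[(516, 140), (522, 66), (528, 24), (534, 30), (540, 28), (546, 30), (552, 34), (558, 48), (564, 54), (570, 74), (576, 62), (582, 70), (588, 58), (594, 47), (600, 43), (606, 134), (612, 116), (618, 121), (624, 110), (630, 127), (636, 130)]
scene bar 204 [582.2519033  -88.80394854 104.        ] -1.6301241 x 517.2806865754758 646.0748375504434
drum [519.  -3. 150.] [648. 257. 302.] pcts [[525.4, 5.9, 162.8], [597.0, 84.5, 256.6], [643.6, 207.0, 296.8]]
[(16, 8), (22, 33), (28, 54), (34, 420), (40, 55), (46, 45), (52, 48), (58, 50), (64, 54), (70, 48), (76, 50), (82, 56), (88, 46), (94, 58), (100, 46), (106, 50), (112, 48), (118, 56), (124, 49), (130, 43), (136, 119), (142, 285), (148, 2), (160, 50), (166, 29), (172, 8), (178, 7), (184, 7), (190, 7), (196, 7), (202, 9), (208, 6), (214, 8), (220, 5), (226, 10), (232, 8), (238, 10), (244, 8), (250, 7)]
[(516, 5), (522, 167), (528, 56), (534, 55), (540, 60), (546, 69), (552, 72), (558, 69), (564, 71), (570, 88), (576, 93), (582, 89), (588, 78), (594, 83), (600, 64), (606, 64), (612, 163), (618, 189), (624, 190), (630, 214), (636, 358), (642, 161)]
```

```bash
python3 - <<'E'
from h import *
a=cv2.imread('pics/top0.png')
d=np.load('top0.npz')['d'];m=manip.camera_model('top');P=pts(m,d)
hz=np.clip(P[...,2],0,320)*255/320
im=cv2.applyColorMap(hz.astype(np.uint8),2)
cv2.imwrite('pics/hz.png',cv2.resize(np.hstack([a[140:245,160:330],im[140:245,160:330]]),None,fx=2.35,fy=2.35,interpolation=cv2.INTER_NEAREST))
for v in range(155,245,6): print(v,' '.join('%4d'%z for z in P[v,196:322:6,2]))
E
```

```text
155    6   -1    0   -2    5    4   -2   -5    0    1   -1    0    0   -5    2   -1    0    2    0   -3    0
161  267  265  259   -1    0   -4    0   -6    0   -1   -3   -1   -3    1    2    1   -5   -1    0    0   -2
167    0    2  258  282  283  283  281  283  281  284  281  281    9    4    0    1    0   -1    1   -2   -1
173    2    0  256  294  226  201  202  201  201  202  204  294    2    8    5    7   -1    1    0   -3   -3
179   -1    1  252  298  229  191  189  191  190  187  192  299   54   49  112   60   52   -3   -3   -3    0
185    0    0  249  297  224  182  184  186  185  184  183  294  259   13   49   60   -1    0   -1    0    0
191   -3    1  243  296  220  185  181  181  181  183  182  293  256    7   52   62   -4    0   -2    0   -2
197    1    0    0  291  218  184  187  184  187  181  182  288  208    4   62   61   65   -3   -3   -1   -1
203   -1    0   -2  280  217  193  193  194  194  191  192  280    6    6   46   59    2   -3   -1    0    1
209    0   -1   -1    0  212  207  211  210  209  211  208  265    9  180    5   59   -3   -1    1   -1    0
215    1    1   -1    3    1   40   25   10    9   10   13   12    5    5   99   55   -1    0    1   -2   -1
221    1    0    0   -2   -4   37   23   14    7   13   14    8    8    5    8    7   -1    0    1    0    3
227    3   -5   -4    0    0    7   94   95   96   99  102  102    9    5    7    4    2    0   -4   -6    0
233   -2    2    0   -2    0    7    5   10    7    5    7    8    8    7   11    4   -1   -2   -1    1    3
239    3   -1   -1   -2    2    1   -4   -1   -2   -1    0    2    0   -1   -1    2   -1    0    3    0   -2
```

View pics/hz.png

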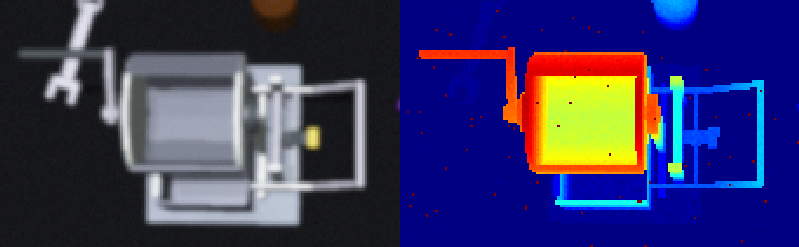

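```bash
cat >> h.py <<'E'
def go(x,y,z,yaw=None):
    "delta to TCP target in tool axes (cm) + yaw change about tool z"
    o=manip.get_obs();R=o['tcp_rot'];a=np.degrees(np.arctan2(R[1,0],R[0,0]))
    d=(np.array([x,y,z])-o['tcp_pos'])/10
    print('t',round(o['t'],2),'tcp',o['tcp_pos'].round(1),'yaw',round(a,2),'tilt',R[:2,2].round(4),'F',o['wrist_force'].round(1),'open',round(o['opening'],1))
    print(' tool shift cm',(R.T@d).round(2))
    if yaw is not None:
        t=-np.radians(yaw-a);print(' turn z rad',round(t,4))
        c,s=np.cos(t),np.sin(t);R2=R@np.array([[c,-s,0],[s,c,0],[0,0,1]])
        print(' shift after turn',(R2.T@d).round(2))
E
python3 -c "
from h import *
go(576,-88,200,-1.2)"
```

```text
t 0.1 tcp [ 263.7 -565.9  230.4] yaw 24.97 tilt [-0.0005  0.0019] F [-0.2 -0.5  0. ] open 85.5
 tool shift cm [ 48.49 -30.14   3.12]
 turn z rad 0.4568
 shift after turn [ 30.22 -48.43   3.12]
```

```bash
python3 -m inch '[[[0,0,0],[0,0,0.152]],[[0,0,0],[0,0,0.152]],[[0,0,0],[0,0,0.152]],[[2,-3,0],[0,0,0]],[[3,-4.5,0],[0,0,0]],[[3,-4.8,0],[0,0,0]],[[3,-4.8,0],[0,0,0]],[[3,-4.8,0],[0,0,0]],[[3,-4.8,0],[0,0,0]],[[3,-4.8,0],[0,0,0]]]' 0.45 60
python3 -c "
from h import *
go(576,-88,200,-1.2)"
```

```text
t: 1.35
tcp_pos: [470.8, -253.9, 231.1]
tcp_rot: [[1.0, -0.02, -0.0], [-0.02, -1.0, 0.0], [-0.0, -0.0, -1.0]]
wrist_force: [0.9, -0.3, 0.5]
opening: 47.3
t 1.35 tcp [ 470.8 -253.9  231.1] yaw -1.17 tilt [-0.0002  0.0002] F [ 0.9 -0.3  0.5] open 47.3
 tool shift cm [ 10.18 -16.8    3.11]
 turn z rad 0.0005
 shift after turn [ 10.17 -16.81   3.11]
```

```bash
python3 -m inch '[[[3,-4.6,0],[0,0,0]],[[3,-4.6,0],[0,0,0]],[[3,-4.6,0],[0,0,0]],[[1.2,-3,0],[0,0,0]],[[0,0,2],[0,0,0]],[[0,0,2],[0,0,0]],[[0,0,2],[0,0,0]],[[0,0,2],[0,0,0]],[[0,0,0],[0,0,0]],[[0,0,0],[0,0,0]]]'
python3 - <<'E'
from h import *
go(576,-88,81,-1.2)
for n in('scene','top'):
    p,d,m=cam(n);save(n+'1.png',p);np.savez(n+'1.npz',p=p,d=d)
E
```

```text
t: 2.6
tcp_pos: [575.9, -89.9, 151.7]
tcp_rot: [[1.0, -0.02, 0.001], [-0.02, -1.0, -0.0], [0.001, 0.0, -1.0]]
wrist_force: [0.2, -0.3, 0.1]
opening: 46.8
t 2.6 tcp [575.9 -89.9 151.7] yaw -1.16 tilt [ 0.0005 -0.0002] F [ 0.2 -0.3  0.1] open 46.8
 tool shift cm [ 0.01 -0.19  7.07]
 turn z rad 0.0007
 shift after turn [ 0.01 -0.19  7.07]
```

View pics/scene1.png

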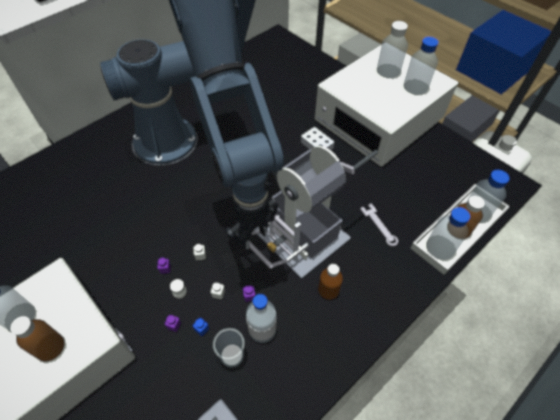

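View pics/top1.png

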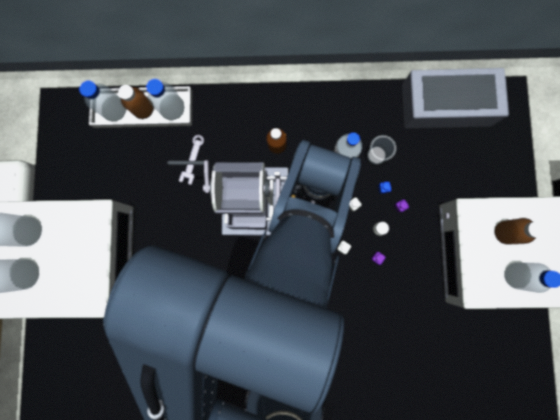

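The scene picture shows the gripper above the lift handle (~(255,245)). The candidates are white square bottles A (199,251) and B (217,290), the round white jar (178,288), purple ones at (163,264), (172,322) and (249,292), and a blue one at (200,326). I choose A and B, and nothing new came into view when the arm moved.

```bash
python3 -m inch '[[[0,0,2],[0,0,0]],[[0,-0.1,2],[0,0,0]],[[0,0,1.5],[0,0,0]],[[0,0,1],[0,0,0]],[[0,0,0.5],[0,0,0]],[[0,0,0],[0,0,0]],[[0,0,0],[0,0,0]],[[0,0,0],[0,0,0]],[[0,0,0],[0,0,0]],[[0,0,0],[0,0,0]]]' 
python3 -m inch '[[[0,0,0],[0,0,0]],[[0,0,0],[0,0,0]],[[0,0,0],[0,0,0]],[[0,0,0],[0,0,0]],[[0,0,0],[0,0,0]],[[0,0,0],[0,0,0]],[[0,0,0],[0,0,0]],[[0,0,0],[0,0,0]],[[0,0,0],[0,0,0]],[[0,0,0],[0,0,0]]]' 1 80
```

```text
t: 3.95
tcp_pos: [575.6, -88.8, 81.5]
tcp_rot: [[1.0, -0.02, 0.0], [-0.02, -1.0, -0.0], [0.0, 0.0, -1.0]]
wrist_force: [0.3, -0.2, 0.3]
opening: 46.7
t: 5.2
tcp_pos: [575.6, -88.0, 81.5]
tcp_rot: [[1.0, -0.021, 0.0], [-0.021, -1.0, 0.001], [0.0, -0.001, -1.0]]
wrist_force: [-0.1, 5.1, 3.3]
opening: 7.4
```

```bash
python3 -m inch '[[[0,-0.1,0],[0,0,0]],[[0,0,-0.5],[0,0,0]],[[0,0,-0.7],[0,0,0]],[[0,0,-0.7],[0,0,0]],[[0,0,-0.7],[0,0,0]],[[0,0,-0.7],[0,0,0]],[[0,0,-0.7],[0,0,0]],[[0,0,-0.7],[0,0,0]],[[0,0,0],[0,0,0]],[[0,0,0],[0,0,0]]]' 
python3 - <<'E'
from h import *
p,d,m=cam('scene');save('s2.png',cv2.resize(p[150:320,180:380],None,fx=3.5,fy=3.5))
E
```

```text
t: 6.45
tcp_pos: [575.6, -87.9, 128.4]
tcp_rot: [[1.0, -0.02, 0.0], [-0.02, -1.0, -0.0], [0.0, 0.0, -1.0]]
wrist_force: [1.6, -1.2, -4.9]
opening: 7.0
```

View pics/s2.png

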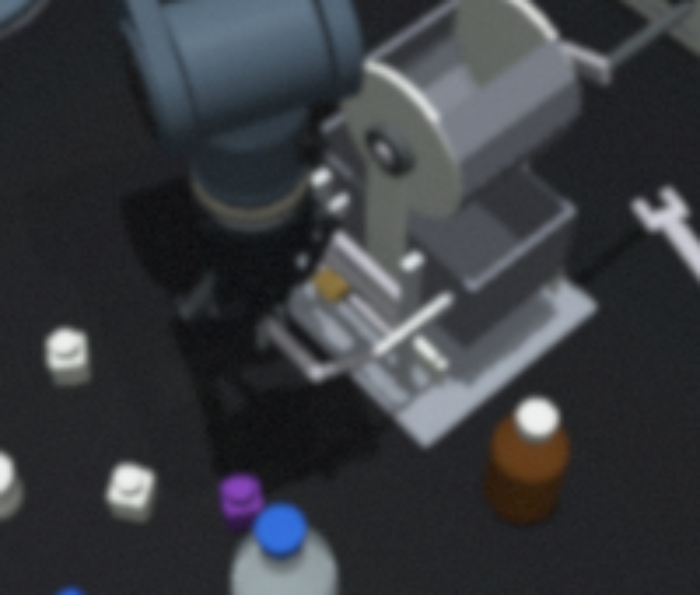

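The bin and handle have risen about 47 mm with the gripper (bin at ~(500,230) in the crop).

```bash
python3 -m inch '[[[0,0,-0.7],[0,0,0]],[[0,0,-0.7],[0,0,0]],[[0,0,-0.7],[0,0,0]],[[0,0,-0.7],[0,0,0]],[[0,0,-0.7],[0,0,0]],[[0,0,-0.5],[0,0,0]],[[0,0,-0.3],[0,0,0]],[[0,0,0],[0,0,0]],[[0,0,0],[0,0,0]],[[0,0,0],[0,0,0]]]' 
```

```text
t: 7.75
tcp_pos: [575.6, -87.9, 171.2]
tcp_rot: [[1.0, -0.02, -0.0], [-0.02, -1.0, -0.0], [-0.0, 0.0, -1.0]]
wrist_force: [-0.1, -4.1, -3.6]
opening: 7.7
```

```bash
python3 -m inch '[[[0,0,0],[0,0,0]],[[0,0,0.4],[0,0,0]],[[0,0,0.4],[0,0,0]],[[0,0,0.4],[0,0,0]],[[0,0,0.4],[0,0,0]],[[0,0,0.2],[0,0,0]],[[0,0,0],[0,0,0]],[[0,0,0],[0,0,0]],[[0,0,0],[0,0,0]],[[0,0,0],[0,0,0]]]' 
python3 -m inch '[[[0,0,0.1],[0,0,0]],[[0,0,0.1],[0,0,0]],[[0,0,0],[0,0,0]],[[0,0,0],[0,0,0]],[[0,0,0],[0,0,0]],[[0,0,0],[0,0,0]],[[0,0,0],[0,0,0]],[[0,0,0],[0,0,0]],[[0,0,0],[0,0,0]],[[0,0,0],[0,0,0]]]' 
python3 - <<'E'
from h import *
p,d,m=cam('scene');save('s3.png',cv2.resize(p[150:320,180:380],None,fx=3.5,fy=3.5))
E
```

```text
t: 9.0
tcp_pos: [575.6, -87.9, 153.4]
tcp_rot: [[1.0, -0.02, 0.0], [-0.02, -1.0, -0.0], [0.0, 0.0, -1.0]]
wrist_force: [0.1, -5.3, -5.8]
opening: 7.4
t: 10.25
tcp_pos: [575.6, -87.9, 151.7]
tcp_rot: [[1.0, -0.02, 0.0], [-0.02, -1.0, -0.0], [0.0, 0.0, -1.0]]
wrist_force: [-0.2, -5.1, -3.7]
opening: 7.4
```

View pics/s3.png

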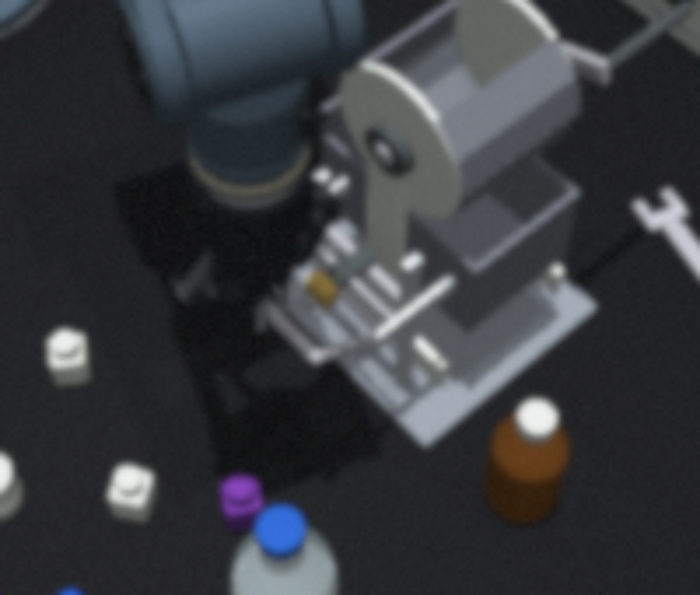

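```bash
python3 -m inch '[[[0,0,0.05],[0,0,0]],[[0,0,0.05],[0,0,0]],[[0,0,0.05],[0,0,0]],[[0,0,0],[0,0,0]],[[0,0,0],[0,0,0]],[[0,0,0],[0,0,0]],[[0,0,0],[0,0,0]],[[0,0,0],[0,0,0]],[[0,0,0],[0,0,0]],[[0,0,0],[0,0,0]]]' 

```

```text
t: 11.55
tcp_pos: [575.6, -87.9, 151.4]
tcp_rot: [[1.0, -0.02, 0.001], [-0.02, -1.0, -0.001], [0.001, 0.001, -1.0]]
wrist_force: [-2.3, -4.4, 2.6]
opening: 7.4
```

Resting on the rung (force turned upward at lift ≈ 0.070). Release and rise.

```bash
python3 -m inch '[[[0,0,0],[0,0,0]],[[0,0,0],[0,0,0]],[[0,0,0],[0,0,0]],[[0,0,0],[0,0,0]],[[0,0,0],[0,0,0]],[[0,0,0],[0,0,0]],[[0,0,0],[0,0,0]],[[0,0,0],[0,0,0]],[[0,0,0],[0,0,0]],[[0,0,-0.5],[0,0,0]]]' 0.45
python3 -m inch '[[[0,0,-1],[0,0,0]],[[0,0,-2],[0,0,0]],[[0,0,-2],[0,0,0]],[[0,0,-3],[0,0,0]],[[0,0,-3],[0,0,0]],[[0,0,0],[0,0,0]],[[0,5,0],[0,0,0]],[[0,5,0],[0,0,0]],[[0,0,0],[0,0,0]],[[0,0,0],[0,0,0]]]' 
python3 - <<'E'
from h import *
for n in('scene','top'):
    p,d,m=cam(n);save(n+'4.png',p);np.savez(n+'4.npz',p=p,d=d)
    s={'scene':p[150:320,180:380],'top':p[130:270,170:410]}[n]
    save(n+'4c.png',cv2.resize(s,None,fx=3.3,fy=3.3))
E
```

```text
t: 12.8
tcp_pos: [575.3, -87.7, 154.6]
tcp_rot: [[1.0, -0.02, -0.001], [-0.02, -1.0, 0.0], [-0.001, -0.0, -1.0]]
wrist_force: [0.2, 0.4, 0.0]
opening: 46.7
t: 14.05
tcp_pos: [572.8, -187.3, 263.9]
tcp_rot: [[1.0, -0.021, -0.002], [-0.021, -1.0, 0.002], [-0.002, -0.002, -1.0]]
wrist_force: [0.0, -0.4, -1.0]
opening: 46.6
```

View pics/scene4c.png

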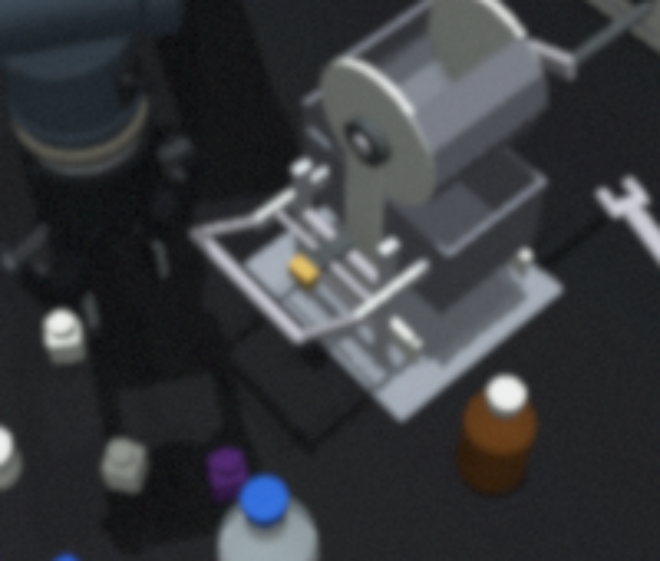

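View pics/top4c.png

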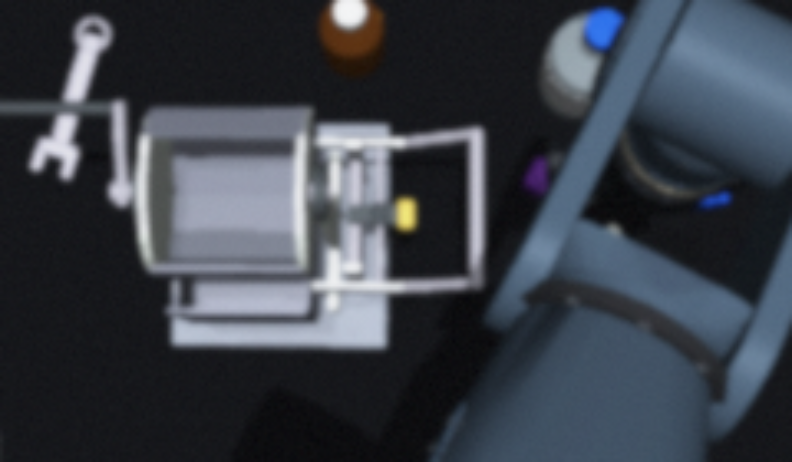

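```bash
python3 - <<'E'
from h import *
z=np.load('top4.npz');p,d=z['p'].astype(int),z['d'];m=manip.camera_model('top');P=pts(m,d)
g=(P[...,0]>530)&(P[...,0]<615)&(P[...,1]>-110)&(P[...,1]<-70)&(P[...,2]>60)&(p.min(-1)>120)
print('bar',np.percentile(P[g],[5,50,95],0).round(1),g.sum())
y=(p[...,0]>150)&(p[...,2]<110)&(p[...,1]>120)&(abs(P[...,0]-580)<60)&(abs(P[...,1])<80)
print('tail',np.median(P[y],0).round(1),y.sum())
# yaw of bottles from first top picture
z=np.load('top0.npz');p,d=z['p'],z['d']
for n,cs in (('top',((344,247),(354,204))),('scene',((199,250),(217,289)))):
  z=np.load(n+'0.npz');p=z['p'];m=manip.camera_model(n)
  for c in cs:
    s=p[c[1]-14:c[1]+14,c[0]-14:c[0]+14].min(-1);s=cv2.resize(s,None,fx=4,fy=4,interpolation=cv2.INTER_CUBIC)
    cnt=max(cv2.findContours((s>110).astype(np.uint8),0,2)[0],key=cv2.contourArea)
    r=cv2.minAreaRect(cnt);bx=cv2.boxPoints(r)/4+np.array(c)-14
    w=np.array([onz(m,*b,34)[:2] for b in bx]);e=np.diff(w,axis=0);print(n,c,w.mean(0).round(1),np.linalg.norm(e,axis=1).round(1),np.degrees(np.arctan2(e[:,1],e[:,0])).round(1)%90)
E
```

```text
bar [[535.7 -91.2 169.6]
 [574.8 -86.3 173.2]
 [610.7 -82.8 175.8]] 111
tail [576.4 -34.5 134.3] 24
top (344, 247) [ 436.7 -175.7] [31.9 31.8 31.8] [56.  56.4 55.9]
top (354, 204) [ 559.5 -209.5] [32.3 31.6 32.2] [35.9 34.8 35.8]
scene (199, 250) [ 442.3 -177.7] [31.2 39.3 30.6] [51.1 55.6 51.1]
scene (217, 289) [ 566.4 -212.4] [35.4 32.2 35.1] [36.  29.2 35.1]
```

The bar sits at z≈170 with the tail level, so the bin hangs on the top rung. Next, bottle A.

```bash
python3 -c "
from h import *
go(438,-176.5,100,-34)"
```

```text
t 14.15 tcp [ 573.1 -186.4  264.3] yaw -1.1 tilt [-0.0013  0.0011] F [0.3 0.  0.2] open 47.0
 tool shift cm [-13.51  -0.71  16.45]
 turn z rad 0.5742
 shift after turn [-11.73   6.74  16.45]
```

```bash
python3 -m inch '[[[0,0,0],[0,0,0.144]],[[0,0,0],[0,0,0.144]],[[0,0,0],[0,0,0.143]],[[0,0,0],[0,0,0.143]],[[-4,2.2,0],[0,0,0]],[[-4,2.3,0],[0,0,0]],[[-3.7,2.2,0],[0,0,0]],[[0,0,5],[0,0,0]],[[0,0,5],[0,0,0]],[[0,0,2],[0,0,0]]]' 0.4 
python3 - <<'E'
from h import *
p,d,m=cam('scene');save('s5.png',cv2.resize(p[180:330,120:320],None,fx=3.5,fy=3.5))
go(438,-176.5,6,-34)
E
```

```text
t: 15.4
tcp_pos: [437.7, -175.5, 142.8]
tcp_rot: [[0.83, -0.558, -0.003], [-0.558, -0.83, 0.003], [-0.004, -0.0, -1.0]]
wrist_force: [-0.4, 0.9, 1.0]
opening: 51.3
t 15.45 tcp [ 437.1 -175.2  141.5] yaw -33.95 tilt [-0.0057  0.0042] F [-0.8 -0.7 -1. ] open 51.5
 tool shift cm [ 0.24  0.06 13.54]
 turn z rad 0.0008
 shift after turn [ 0.24  0.06 13.54]
```

View pics/s5.png

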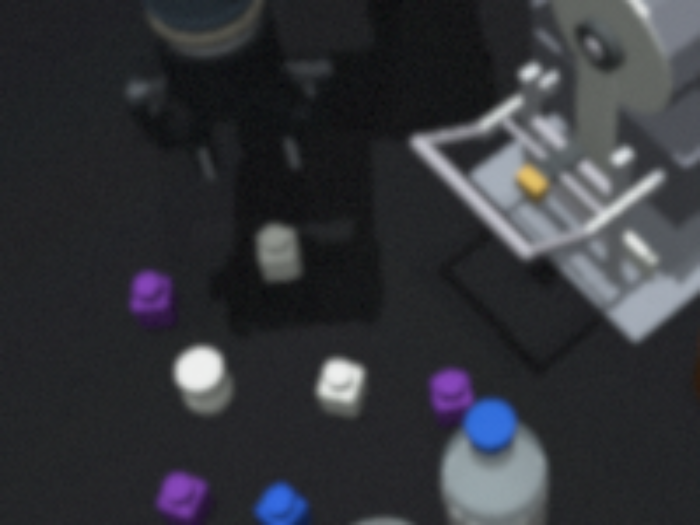

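A is still at its place (crop (278,252)), under the fingers; the jar is separate at (203,378).

```bash
python3 -m inch '[[[0,0,3],[0,0,0]],[[0,0,3],[0,0,0]],[[0.1,0,2.5],[0,0,0]],[[0,0,2],[0,0,0]],[[0,0,1.5],[0,0,0]],[[0,0,0.8],[0,0,0]],[[0,0,0.2],[0,0,0]],[[0,0,0],[0,0,0]],[[0,0,0],[0,0,0]],[[0,0,0],[0,0,0]]]' 
python3 -m inch '[[[0,0,0],[0,0,0]],[[0,0,0],[0,0,0]],[[0,0,0],[0,0,0]],[[0,0,0],[0,0,0]],[[0,0,0],[0,0,0]],[[0,0,0],[0,0,0]],[[0,0,0],[0,0,0]],[[0,0,-0.5],[0,0,0]],[[0,0,-1],[0,0,0]],[[0,0,-1],[0,0,0]]]' 1 50
python3 -c "
from h import *
go(572,103,330,-1.2)"
```

```text
t: 16.7
tcp_pos: [440.1, -178.5, 15.2]
tcp_rot: [[0.829, -0.56, 0.001], [-0.56, -0.829, -0.0], [0.001, 0.0, -1.0]]
wrist_force: [-0.7, -0.1, -0.9]
opening: 51.5
t: 17.95
tcp_pos: [439.9, -178.3, 40.4]
tcp_rot: [[0.829, -0.56, -0.0], [-0.56, -0.829, 0.0], [-0.0, -0.0, -1.0]]
wrist_force: [-0.5, -0.4, 0.5]
opening: 27.3
t 17.95 tcp [ 439.9 -178.3   40.4] yaw -34.04 tilt [-0.0001  0.0001] F [-0.5 -0.4  0.5] open 27.3
 tool shift cm [ -4.8  -30.7  -28.96]
 turn z rad -0.5733
 shift after turn [ 12.61 -28.4  -28.96]
```

```bash
python3 -m inch '[[[0,0,-4],[0,0,-0.1433]],[[0,0,-5],[0,0,-0.1433]],[[0,0,-5],[0,0,-0.1433]],[[0,0,-5],[0,0,-0.1433]],[[0,0,-5],[0,0,0]],[[0,0,-5],[0,0,0]],[[1,-2,0],[0,0,0]],[[2,-5,0],[0,0,0]],[[2,-5,0],[0,0,0]],[[2,-5,0],[0,0,0]]]' 
python3 - <<'E'
from h import *
p,d,m=cam('scene');save('s6.png',p[60:340,80:400])
go(572,103,330,-1.2)
E
```

```text
t: 19.2
tcp_pos: [513.3, -8.2, 330.4]
tcp_rot: [[1.0, -0.022, 0.0], [-0.021, -1.0, -0.0], [0.0, 0.0, -1.0]]
wrist_force: [-0.1, -0.8, -0.4]
opening: 26.8
t 19.25 tcp [515.2  -2.2 330.5] yaw -0.98 tilt [0.0032 0.006 ] F [ 1.5  2.5 -0.1] open 26.8
 tool shift cm [  5.5  -10.61   0.13]
 turn z rad 0.0038
 shift after turn [  5.46 -10.63   0.13]
```

View pics/s6.png

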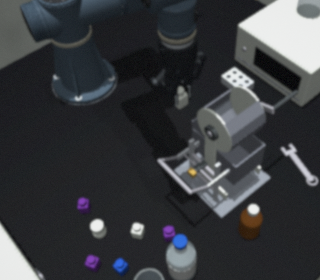

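Bottle A is in the fingers (crop (181,98)). I carry it over the drum.

```bash
python3 -m inch '[[[2,-4,0],[0,0,0]],[[2,-4,0],[0,0,0]],[[1.5,-2.5,0],[0,0,0]],[[0,0,0],[0,0,0]],[[0,0,0],[0,0,0]],[[0,0,2],[0,0,0]],[[0,0,2],[0,0,0]],[[0,0,0],[0,0,0]],[[0,0,0],[0,0,0]],[[0,0,0],[0,0,0]]]' 
python3 - <<'E'
from h import *
p,d,m=cam('scene');save('s7.png',cv2.resize(p[120:270,220:420],None,fx=3.5,fy=3.5))
go(572,103,245,-1.2)
E
```

```text
t: 20.5
tcp_pos: [571.2, 93.6, 291.0]
tcp_rot: [[1.0, -0.022, 0.002], [-0.022, -1.0, -0.0], [0.002, 0.0, -1.0]]
wrist_force: [0.3, 0.4, -1.0]
opening: 27.5
t 20.55 tcp [571.2  93.8 290.9] yaw -1.22 tilt [ 0.002  -0.0001] F [ 0.6 -0.9 -0.6] open 26.9
 tool shift cm [ 0.05 -0.92  4.59]
 turn z rad -0.0004
 shift after turn [ 0.06 -0.92  4.59]
```

View pics/s7.png

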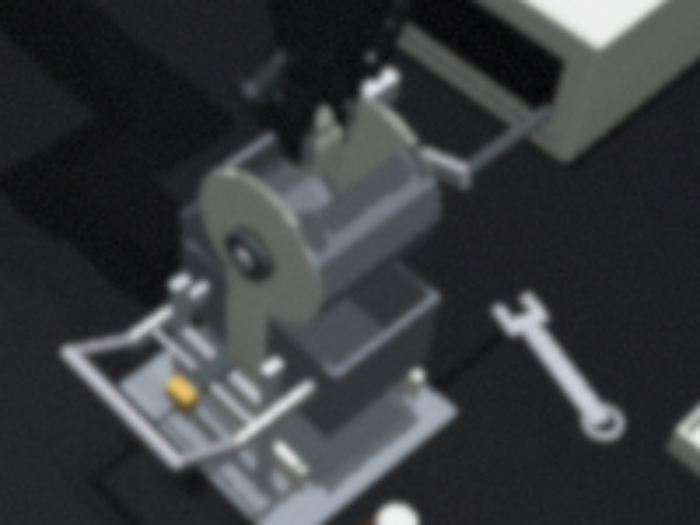

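The bottle is in the drum mouth (crop (322,145)). Lower and release.

```bash
python3 -m inch '[[[0,-0.9,0],[0,0,0]],[[0,0,1.5],[0,0,0]],[[0,0,1.5],[0,0,0]],[[0,0,1],[0,0,0]],[[0,0,0.6],[0,0,0]],[[0,0,0],[0,0,0]],[[0,0,0],[0,0,0]],[[0,0,0],[0,0,0]],[[0,0,0],[0,0,0]],[[0,0,0],[0,0,0]]]' 
python3 -m inch '[[[0,0,0],[0,0,0]],[[0,0,0],[0,0,0]],[[0,0,0],[0,0,0]],[[0,0,0],[0,0,0]],[[0,0,-3],[0,0,0]],[[0,0,-5],[0,0,0]],[[0,5,-1],[0,0,0]],[[0,5,0],[0,0,0]],[[0,5,0],[0,0,0]],[[0,5,0],[0,0,0]]]' 0.53 
python3 - <<'E'
from h import *
for n in('scene','top'):
    p,d,m=cam(n);save(n+'8.png',p);np.savez(n+'8.npz',p=p,d=d)
    s={'scene':p[120:330,160:400],'top':p[130:270,170:410]}[n]
    save(n+'8c.png',cv2.resize(s,None,fx=2.8,fy=2.8))
go(562,-210,200,35.5)
E
```

```text
t: 21.8
tcp_pos: [578.6, 103.2, 253.4]
tcp_rot: [[0.999, -0.023, 0.023], [-0.023, -1.0, 0.002], [0.023, -0.003, -1.0]]
wrist_force: [-1.6, -2.1, 35.1]
opening: 26.7
t: 23.05
tcp_pos: [566.2, -98.4, 332.7]
tcp_rot: [[1.0, -0.021, -0.001], [-0.021, -1.0, 0.0], [-0.001, -0.0, -1.0]]
wrist_force: [0.6, 0.5, 0.0]
opening: 40.3
t 23.15 tcp [ 566.5 -101.9  332.5] yaw -1.54 tilt [-0.0012 -0.0019] F [ 0.   1.2 -0.3] open 40.1
 tool shift cm [-0.15 10.79 13.27]
 turn z rad -0.6464
 shift after turn [-6.62  8.52 13.27]
```

View pics/scene8c.png

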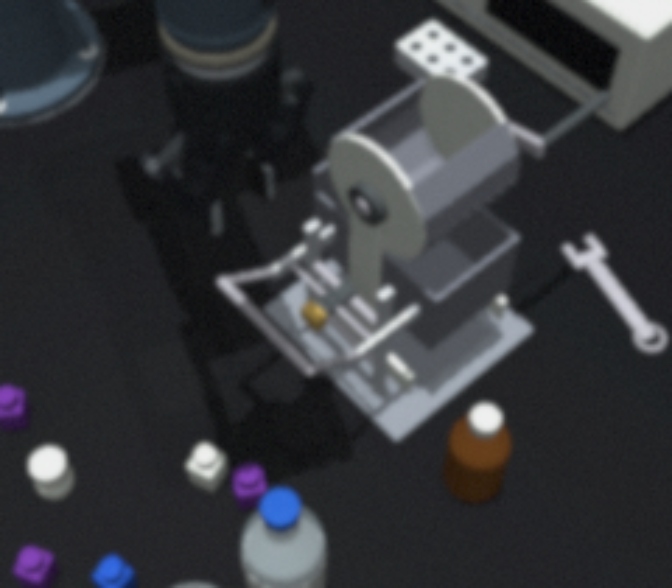

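View pics/top8c.png

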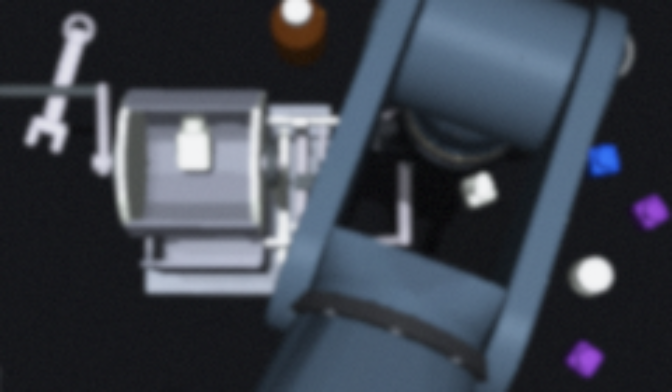

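A lies in the drum (top crop (193,147)). B has been knocked aside, now close to the purple one (scene crop (206,465)), so I re-measure it. The descent also pressed 35 N on the drum rim, so next time I release higher.

```bash
python3 - <<'E'
from h import *
for n,c in (('top',(341,198)),('scene',(234,286))):
    z=np.load(n+'8.npz');p=z['p'];m=manip.camera_model(n)
    s=p[c[1]-14:c[1]+14,c[0]-14:c[0]+14];col=cv2.resize(s,None,fx=12,fy=12,interpolation=cv2.INTER_CUBIC);save('b_%s.png'%n,col)
    s=cv2.resize(s,None,fx=4,fy=4,interpolation=cv2.INTER_CUBIC).min(-1)
    cnt=max(cv2.findContours((s>105).astype(np.uint8),0,2)[0],key=cv2.contourArea)
    r=cv2.minAreaRect(cnt);bx=cv2.boxPoints(r)/4+np.array(c)-14
    w=np.array([onz(m,*b,34)[:2] for b in bx]);e=np.diff(w,axis=0);print(n,c,w.mean(0).round(1),onz(m,*bx.mean(0),25).round(1),np.linalg.norm(e,axis=1).round(1),np.degrees(np.arctan2(e[:,1],e[:,0])).round(1)%90)
a=cv2.imread('pics/b_top.png');b=cv2.imread('pics/b_scene.png');cv2.imwrite('pics/b_both.png',np.hstack([a,b]))
for n,lo in(('scene',0),):
    z=np.load(n+'8.npz');p=z['p'].astype(int);m=manip.camera_model(n)
    k=((p[...,2]>p[...,1]+50)&(p[...,0]>p[...,1]+20)).astype(np.uint8)
    _,l,s,c=cv2.connectedComponentsWithStats(k)
    print([(c[i].round(),onz(m,*c[i],25)[:2].round()) for i in range(1,len(c)) if s[i,4]>40])
E
```

```text
top (341, 198) [ 578.6 -171.4] [ 579.8 -172.5   25. ] [32.4 31.7 32.3] [19.7 18.5 19.7]
scene (234, 286) [ 585.4 -174.5] [ 581.8 -172.5   25. ] [34.6 33.7 34.2] [20.5 14.  19.7]
[(array([163., 263.]), array([ 405., -273.])), (array([249., 292.]), array([ 623., -156.])), (array([171., 321.]), array([ 554., -347.]))]
```

View pics/b_both.png

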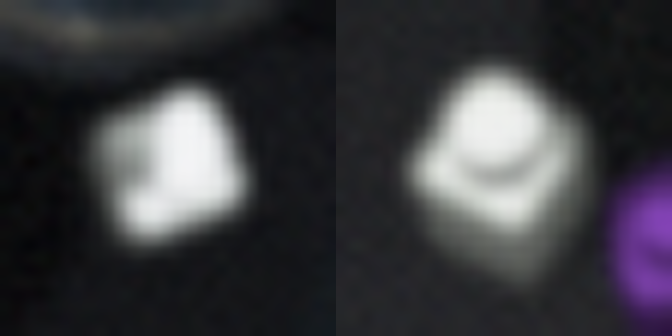

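```bash
python3 - <<'E'
from h import *
m=manip.camera_model('scene');print(onz(m,261,302,175).round())
m=manip.camera_model('top');print(onz(m,353,139,175).round())
go(580.5,-172.5,150,19.5)
E
```

```text
[ 716. -190.  175.]
[ 710. -188.  175.]
t 23.15 tcp [ 566.5 -101.9  332.5] yaw -1.54 tilt [-0.0012 -0.0019] F [ 0.   1.2 -0.3] open 40.1
 tool shift cm [ 1.61  6.98 18.26]
 turn z rad -0.3672
 shift after turn [-1.01  7.09 18.26]
```

```bash
python3 -m inch '[[[0,0,0],[0,0,-0.122]],[[0,0,0],[0,0,-0.122]],[[0,0,0],[0,0,-0.123]],[[-0.5,3.5,0],[0,0,0]],[[-0.5,3.6,0],[0,0,0]],[[0,0,5],[0,0,0]],[[0,0,5],[0,0,0]],[[0,0,5],[0,0,0]],[[0,0,3],[0,0,0]],[[0,0,0],[0,0,0]]]' 0.4 
python3 - <<'E'
from h import *
p,d,m=cam('scene');save('s9.png',cv2.resize(p[180:330,160:360],None,fx=3.5,fy=3.5))
go(580.5,-172.5,8,19.5)
E
```

```text
t: 24.4
tcp_pos: [579.2, -165.5, 150.4]
tcp_rot: [[0.941, 0.339, -0.007], [0.339, -0.941, 0.004], [-0.005, -0.006, -1.0]]
wrist_force: [-0.5, 0.1, 0.2]
opening: 51.3
t 24.45 tcp [ 580.8 -166.3  152.6] yaw 19.85 tilt [-0.0027  0.0015] F [0.2 0.3 1.2] open 51.6
 tool shift cm [-0.2   0.61 14.45]
 turn z rad 0.006
 shift after turn [-0.2   0.61 14.45]
```

View pics/s9.png

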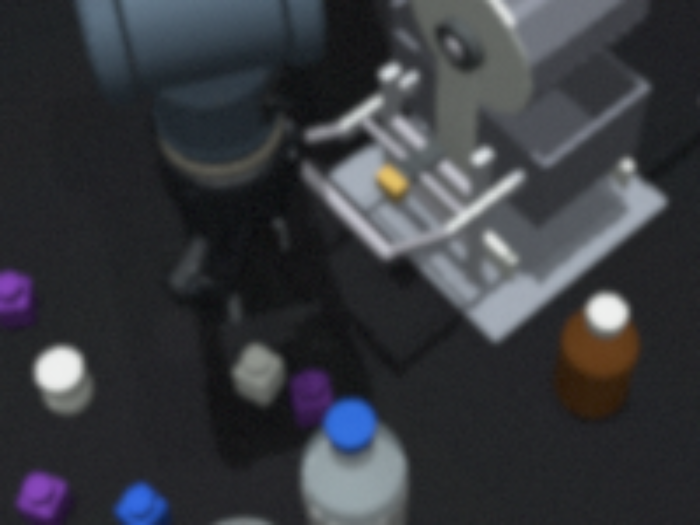

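B stays at crop (259,374), below the fingers, with the purple one clear of the jaw direction.

```bash
python3 -m inch '[[[-0.1,0.6,0],[0,0,0]],[[0,0,2.5],[0,0,0]],[[0,0,2.5],[0,0,0]],[[0,0,2.5],[0,0,0]],[[0,0,2.5],[0,0,0]],[[0,0,2],[0,0,0]],[[0,0,1.5],[0,0,0]],[[0,0,0.6],[0,0,0]],[[0,0,0],[0,0,0]],[[0,0,0],[0,0,0]]]' 
python3 -m inch '[[[0,0,0],[0,0,0]],[[0,0,0],[0,0,0]],[[0,0,0],[0,0,0]],[[0,0,0],[0,0,0]],[[0,0,0],[0,0,0]],[[0,0,0],[0,0,0]],[[0,0,0],[0,0,0]],[[0,0,-0.5],[0,0,0]],[[0,0,-1],[0,0,0]],[[0,0,-1],[0,0,0]]]' 1 60
python3 -c "
from h import *
go(570,88,340,-1.2)"
```

```text
t: 25.7
tcp_pos: [583.0, -173.4, 13.5]
tcp_rot: [[0.941, 0.339, 0.001], [0.339, -0.941, -0.001], [0.001, 0.001, -1.0]]
wrist_force: [-0.4, -0.0, -0.2]
opening: 51.4
t: 26.95
tcp_pos: [582.3, -173.1, 38.3]
tcp_rot: [[0.941, 0.339, -0.0], [0.339, -0.941, 0.0], [-0.0, -0.0, -1.0]]
wrist_force: [-0.9, 0.1, -0.6]
opening: 26.8
t 26.95 tcp [ 582.3 -173.1   38.3] yaw 19.82 tilt [-0.0004  0.0002] F [-0.9  0.1 -0.6] open 26.8
 tool shift cm [  7.69 -24.98 -30.17]
 turn z rad 0.3669
 shift after turn [ -1.79 -26.08 -30.17]
```

```bash
python3 -m inch '[[[0,0,-4],[0,0,0]],[[0,0,-5],[0,0,0]],[[0,0,-5],[0,0,0.122]],[[0,0,-5],[0,0,0.122]],[[0,0,-5],[0,0,0.122]],[[0,0,-6],[0,0,0]],[[0,0,0],[0,0,0]],[[-0.5,-4,0],[0,0,0]],[[-0.5,-5,0],[0,0,0]],[[-0.5,-5,0],[0,0,0]]]' 
python3 -m inch '[[[-0.3,-5,0],[0,0,0]],[[0,-4,0],[0,0,0]],[[0,-2,0],[0,0,0]],[[0,0,0],[0,0,0]],[[0,0,0],[0,0,0]],[[0,0,1.5],[0,0,0]],[[0,0,1.5],[0,0,0]],[[0,0,0],[0,0,0]],[[0,0,0],[0,0,0]],[[0,0,0],[0,0,0]]]' 
python3 - <<'E'
from h import *
p,d,m=cam('scene');save('s10.png',cv2.resize(p[90:240,200:400],None,fx=3.5,fy=3.5))
go(570,82,268,-1.2)
E
```

```text
t: 28.2
tcp_pos: [569.0, -31.5, 336.7]
tcp_rot: [[1.0, -0.021, -0.002], [-0.021, -1.0, 0.001], [-0.002, -0.001, -1.0]]
wrist_force: [-0.1, 0.8, -0.4]
opening: 26.8
t: 29.45
tcp_pos: [569.8, 77.2, 308.3]
tcp_rot: [[1.0, -0.02, 0.001], [-0.02, -1.0, -0.0], [0.001, 0.0, -1.0]]
wrist_force: [-0.4, 0.4, 0.3]
opening: 27.1
t 29.5 tcp [569.8  77.2 308.4] yaw -1.14 tilt [ 0.0012 -0.0001] F [ 0.4  0.1 -0.1] open 27.1
 tool shift cm [ 0.01 -0.48  4.03]
 turn z rad 0.001
 shift after turn [ 0.01 -0.48  4.03]
```

View pics/s10.png

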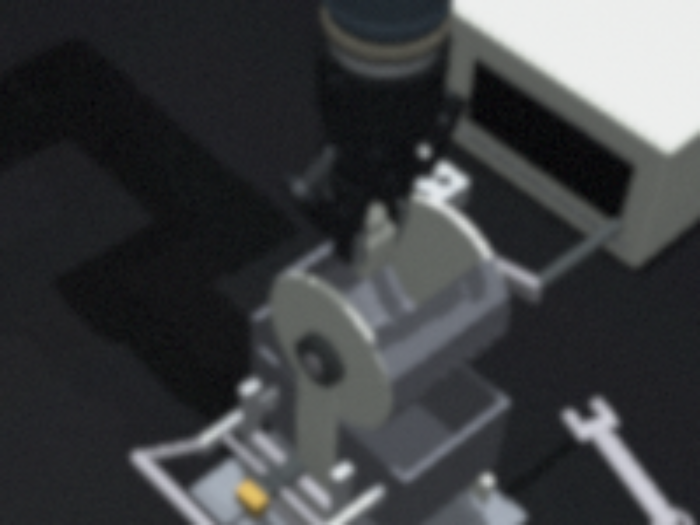

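```bash
python3 -m inch '[[[0,-0.5,0],[0,0,0]],[[0,0,1],[0,0,0]],[[0,0,1],[0,0,0]],[[0,0,0.8],[0,0,0]],[[0,0,0.6],[0,0,0]],[[0,0,0],[0,0,0]],[[0,0,0],[0,0,0]],[[0,0,0],[0,0,0]],[[0,0,0],[0,0,0]],[[0,0,0],[0,0,0]]]' 
```

```text
t: 30.75
tcp_pos: [569.6, 82.2, 274.0]
tcp_rot: [[1.0, -0.02, 0.0], [-0.02, -1.0, 0.0], [0.0, -0.0, -1.0]]
wrist_force: [-0.7, -0.1, 0.3]
opening: 26.8
```

```bash
python3 -m inch '[[[0,0,0],[0,0,0]],[[0,0,0],[0,0,0]],[[0,0,0],[0,0,0]],[[0,0,0],[0,0,0]],[[0,0,-3],[0,0,0]],[[0,0,-5],[0,0,0]],[[0,4,-3],[0,0,0]],[[0,5,0],[0,0,0]],[[0,5,0],[0,0,0]],[[0,5,0],[0,0,0]]]' 0.53 
python3 - <<'E'
from h import *
for n in('scene','top'):
    p,d,m=cam(n);save(n+'11.png',p);np.savez(n+'11.npz',p=p,d=d)
    s={'scene':p[80:290,160:400],'top':p[130:270,170:410]}[n]
    save(n+'11c.png',cv2.resize(s,None,fx=2.8,fy=2.8))
E
```

```text
t: 32.0
tcp_pos: [565.6, -109.2, 384.0]
tcp_rot: [[1.0, -0.02, 0.001], [-0.02, -1.0, -0.0], [0.001, 0.0, -1.0]]
wrist_force: [0.1, -0.0, 0.1]
opening: 40.3
```

View pics/scene11c.png

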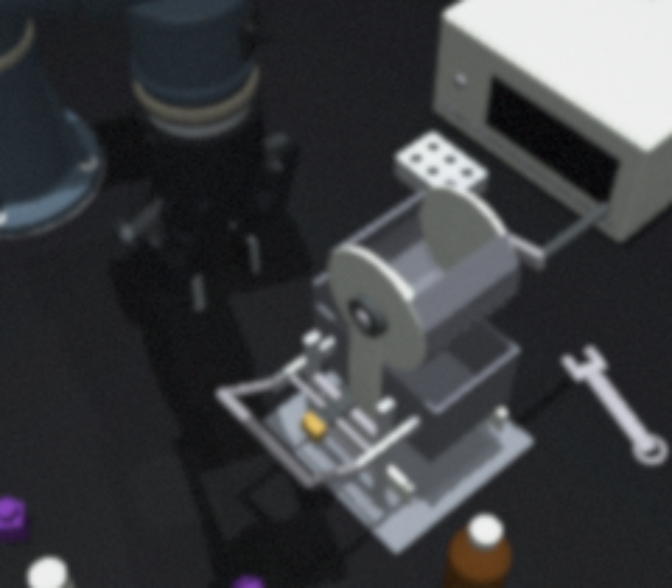

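View pics/top11c.png

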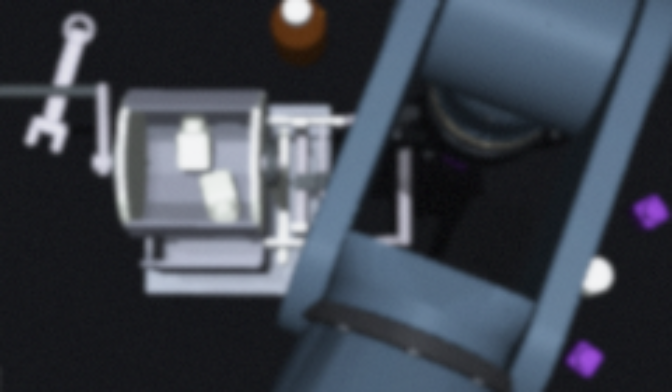

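Both bottles lie in the drum (top crop (193,147) and (218,195)). The drum and the bin are as before. I measure the crank next.

```bash
python3 - <<'E'
from h import *
for n in('top','scene'):
    z=np.load(n+'11.npz');p,d=z['p'].astype(int),z['d'];m=manip.camera_model(n);P=pts(m,d)
    g=(P[...,0]>540)&(P[...,0]<700)&(P[...,1]>185)&(P[...,1]<262)&(P[...,2]>200)&(P[...,2]<310)
    q=P[g];print(n,'handle med',np.median(q,0).round(1),len(q),[np.median(q[abs(q[:,1]-y)<8],0).round(1).tolist() for y in(195,220,245)],'pix mean',np.argwhere(g).mean(0))
    for lo,hi in((30,44),(138,150)):
        g=(abs(P[...,0]-580)<80)&(P[...,1]>lo)&(P[...,1]<hi)&(P[...,2]>265)
        q=P[g];
        if len(q)>10:
            A=np.c_[2*q[:,0],2*q[:,2],np.ones(len(q))]
            s=np.linalg.lstsq(A,(q[:,0]**2+q[:,2]**2),rcond=None)[0];print('disc',lo,s[:2].round(1),len(q),q[:,2].max().round(1))
    k=(p.min(-1)>130)&(P[...,2]>175)&(P[...,2]<260)&(abs(P[...,0]-580)<56)&(P[...,1]>45)&(P[...,1]<138)
    print('white',P[k].mean(0).round(1),P[k].min(0).round(),P[k].max(0).round())
go(637,228,330,88.8)
E
```

```text
top handle med [639.2 221.2 256.7] 155 [[638.2, 195.0, 256.5], [639.2, 220.2, 256.7], [639.6, 244.6, 256.5]] pix mean [161.98064516 184.75483871]
disc 30 [576.9 253.5] 152 301.3
disc 138 [579.2 261.4] 210 301.5
white [577.4  91.1 199.7] [531.  48. 178.] [627. 138. 234.]
scene handle med [645.2 220.5 257.7] 100 [[644.7, 195.3, 258.3], [645.2, 220.5, 257.9], [645.9, 243.8, 257.7]] pix mean [160.82 367.22]
disc 30 [586.4 268.1] 338 302.5
disc 138 [586.4 266.3] 304 300.9
white [552.5 107.9 199.8] [524.  64. 184.] [576. 137. 254.]
t 32.1 tcp [ 565.7 -112.6  383.5] yaw -1.48 tilt [-0.     -0.0023] F [-0.4  0.4 -0.8] open 40.2
 tool shift cm [  6.24 -34.25   5.28]
 turn z rad -1.5757
 shift after turn [34.22  6.41  5.28]
```

```bash
python3 -m inch '[[[0,0,0],[0,0,-0.175]],[[0,0,0],[0,0,-0.175]],[[0,0,0],[0,0,-0.175]],[[0,0,0],[0,0,-0.175]],[[0,0,0],[0,0,-0.175]],[[0,0,0],[0,0,-0.175]],[[0,0,0],[0,0,-0.175]],[[0,0,0],[0,0,-0.175]],[[0,0,0],[0,0,-0.175]],[[2,0.5,0],[0,0,0]]]' 0.5 20
python3 -m inch '[[[5,1,0],[0,0,0]],[[5,1,0],[0,0,0]],[[5,1,0],[0,0,0]],[[5,1,0],[0,0,0]],[[5,1,0],[0,0,0]],[[5,0.6,0],[0,0,0]],[[2,0.2,0],[0,0,0]],[[0,0,2],[0,0,0]],[[0,0,2],[0,0,0]],[[0,0,0],[0,0,0]]]'
python3 - <<'E'
from h import *
go(638,228,236,88.8)
E
```

```text
t: 33.35
tcp_pos: [571.1, -87.4, 383.8]
tcp_rot: [[0.02, 1.0, -0.0], [1.0, -0.02, 0.0], [0.0, -0.0, -1.0]]
wrist_force: [-0.0, 0.1, -0.0]
opening: 42.8
t: 34.6
tcp_pos: [632.7, 231.4, 341.8]
tcp_rot: [[0.017, 1.0, -0.005], [1.0, -0.017, -0.001], [-0.001, -0.005, -1.0]]
wrist_force: [0.0, 0.4, -0.0]
opening: 43.0
t 34.6 tcp [632.7 231.4 341.8] yaw 89.01 tilt [-0.0048 -0.0009] F [ 0.   0.4 -0. ] open 43.0
 tool shift cm [-0.32  0.59 10.58]
 turn z rad 0.0037
 shift after turn [-0.32  0.59 10.58]
```

```bash
python3 -m inch '[[[-0.2,0.5,2],[0,0,0]],[[0,0,2],[0,0,0]],[[0,0,2],[0,0,0]],[[0,0,1.5],[0,0,0]],[[0,0,1.5],[0,0,0]],[[0,0,1],[0,0,0]],[[0,0,0.4],[0,0,0]],[[0,0,0],[0,0,0]],[[0,0,0],[0,0,0]],[[0,0,0],[0,0,0]]]'
python3 - <<'E'
from h import *
p,d,m=cam('scene');save('s12.png',cv2.resize(p[90:240,240:440],None,fx=3.5,fy=3.5))
go(638,228,236,88.8)
E
```

```text
t: 35.85
tcp_pos: [639.4, 229.2, 240.4]
tcp_rot: [[0.016, 1.0, 0.001], [1.0, -0.016, 0.0], [0.0, 0.001, -1.0]]
wrist_force: [-0.2, 0.2, 0.5]
opening: 42.7
t 35.9 tcp [639.3 229.2 240.3] yaw 89.09 tilt [0.0009 0.0002] F [ 0.3  0.4 -0.4] open 42.8
 tool shift cm [-0.12 -0.13  0.43]
 turn z rad 0.0051
 shift after turn [-0.12 -0.13  0.43]
```

View pics/s12.png

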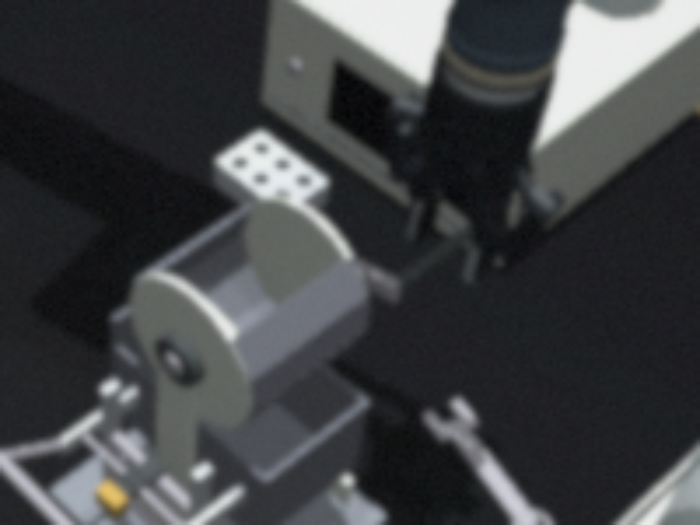

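The handle bar (crop (440,250)) runs between the two fingertips. Go down 5 mm and close gently.

```bash
python3 -m inch '[[[0,0,0.5],[0,0,0]],[[0,0,0],[0,0,0]],[[0,0,0],[0,0,0]],[[0,0,0],[0,0,0]],[[0,0,0],[0,0,0]],[[0,0,0],[0,0,0]],[[0,0,0],[0,0,0]],[[0,0,0],[0,0,0]],[[0,0,0],[0,0,0]],[[0,0,0],[0,0,0]]]' 1 25
python3 - <<'E'
from h import *
go(638,228,236,88.8)
x=manip.get_obs()['tcp_pos'];
print(np.degrees(np.arctan2(x[2]+19-240,x[0]-580)),np.hypot(x[2]+19-240,x[0]-580))
E
```

```text
t: 37.15
tcp_pos: [640.8, 229.0, 235.0]
tcp_rot: [[0.016, 1.0, 0.004], [1.0, -0.016, 0.0], [0.0, 0.004, -1.0]]
wrist_force: [5.5, -0.5, -2.3]
opening: 8.7
t 37.15 tcp [640.8 229.  235. ] yaw 89.07 tilt [0.0039 0.0003] F [ 5.5 -0.5 -2.3] open 8.7
 tool shift cm [-0.11 -0.28 -0.1 ]
 turn z rad 0.0047
 shift after turn [-0.11 -0.28 -0.1 ]
12.955842250305217 62.42841552874645
```

```bash
python3 - <<'E'
import numpy as np
th=np.radians(np.arange(13.5,175.6,6))
for i in range(len(th)-1): print(round(np.degrees(th[i+1]),1),'ty %.2f tz %.2f'%(6*(np.cos(th[i+1])-np.cos(th[i])),-6*(np.sin(th[i+1])-np.sin(th[i]))))
E
```

```text
19.5 ty -0.18 tz -0.60
25.5 ty -0.24 tz -0.58
31.5 ty -0.30 tz -0.55
37.5 ty -0.36 tz -0.52
43.5 ty -0.41 tz -0.48
49.5 ty -0.46 tz -0.43
55.5 ty -0.50 tz -0.38
61.5 ty -0.54 tz -0.33
67.5 ty -0.57 tz -0.27
73.5 ty -0.59 tz -0.21
79.5 ty -0.61 tz -0.15
85.5 ty -0.62 tz -0.08
91.5 ty -0.63 tz -0.02
97.5 ty -0.63 tz 0.05
103.5 ty -0.62 tz 0.11
109.5 ty -0.60 tz 0.18
115.5 ty -0.58 tz 0.24
121.5 ty -0.55 tz 0.30
127.5 ty -0.52 tz 0.36
133.5 ty -0.48 tz 0.41
139.5 ty -0.43 tz 0.46
145.5 ty -0.38 tz 0.50
151.5 ty -0.33 tz 0.54
157.5 ty -0.27 tz 0.57
163.5 ty -0.21 tz 0.59
169.5 ty -0.15 tz 0.61
175.5 ty -0.08 tz 0.62
```

```bash
python3 -m inch '[[[0,-0.18,-0.6],[0,0,0]],[[0,-0.24,-0.58],[0,0,0]],[[0,-0.3,-0.55],[0,0,0]],[[0,-0.36,-0.52],[0,0,0]],[[0,-0.41,-0.48],[0,0,0]],[[0,-0.46,-0.43],[0,0,0]],[[0,-0.5,-0.38],[0,0,0]],[[0,-0.54,-0.33],[0,0,0]],[[0,0,0],[0,0,0]],[[0,0,0],[0,0,0]]]'
python3 - <<'E'
from h import *
go(583+60*np.cos(np.radians(61.5)),228,221+60*np.sin(np.radians(61.5)),88.8)
for n in('scene','top'):
    p,d,m=cam(n);save(n+'13.png',p)
    s={'scene':p[80:290,200:440],'top':p[130:270,170:410]}[n]
    save(n+'13c.png',cv2.resize(s,None,fx=2.8,fy=2.8))
E
```

```text
t: 38.4
tcp_pos: [612.1, 229.7, 275.7]
tcp_rot: [[0.016, 1.0, 0.008], [1.0, -0.016, 0.001], [0.001, 0.008, -1.0]]
wrist_force: [5.5, 0.4, 3.3]
opening: 9.0
t 38.4 tcp [612.1 229.7 275.7] yaw 89.07 tilt [0.0081 0.001 ] F [5.5 0.4 3.3] open 9.0
 tool shift cm [-0.17 -0.05  0.19]
 turn z rad 0.0048
 shift after turn [-0.17 -0.05  0.19]
```

View pics/scene13c.png

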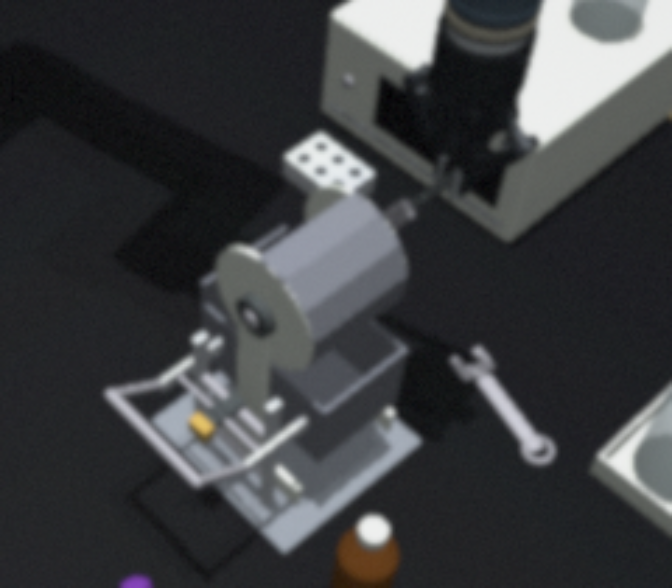

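View pics/top13c.png

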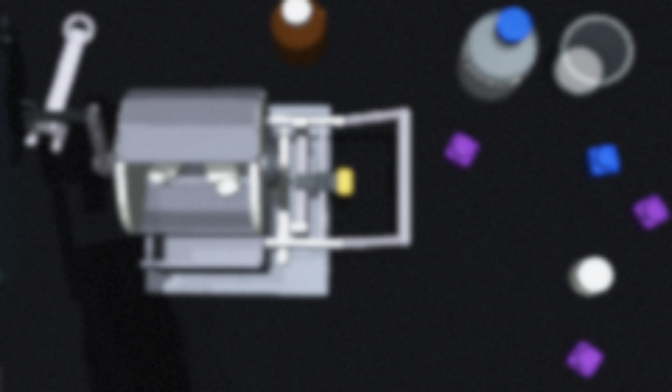

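The drum turns as planned; both bottles are still inside (top crop (165,175), (228,185)), and the bench holds no other white square bottle. I continue.

```bash
python3 -m inch '[[[0,-0.57,-0.27],[0,0,0]],[[0,-0.59,-0.21],[0,0,0]],[[0,-0.61,-0.15],[0,0,0]],[[0,-0.62,-0.08],[0,0,0]],[[0,-0.63,-0.02],[0,0,0]],[[0,-0.63,0.05],[0,0,0]],[[0,-0.62,0.11],[0,0,0]],[[0,-0.6,0.18],[0,0,0]],[[0,-0.58,0.24],[0,0,0]],[[0,-0.55,0.3],[0,0,0]]]'
python3 -m inch '[[[0,-0.52,0.36],[0,0,0]],[[0,-0.48,0.41],[0,0,0]],[[0,-0.43,0.46],[0,0,0]],[[0,-0.38,0.5],[0,0,0]],[[0,-0.33,0.54],[0,0,0]],[[0,-0.27,0.57],[0,0,0]],[[0,-0.21,0.59],[0,0,0]],[[0,-0.15,0.61],[0,0,0]],[[0,-0.08,0.62],[0,0,0]],[[0,0,0],[0,0,0]]]'
python3 - <<'E'
from h import *
go(523,230,226,88.8)
for n in('scene','top'):
    p,d,m=cam(n);save(n+'14.png',p)
    s={'scene':p[80:290,200:440],'top':p[130:270,170:410]}[n]
    save(n+'14c.png',cv2.resize(s,None,fx=2.8,fy=2.8))
E
```

```text
t: 39.75
tcp_pos: [552.3, 231.1, 274.2]
tcp_rot: [[0.016, 1.0, 0.009], [1.0, -0.016, 0.002], [0.002, 0.009, -1.0]]
wrist_force: [4.2, 1.2, 7.3]
opening: 8.9
t: 41.0
tcp_pos: [523.2, 231.6, 226.2]
tcp_rot: [[0.016, 1.0, 0.006], [1.0, -0.016, 0.002], [0.002, 0.006, -1.0]]
wrist_force: [6.1, 1.0, 1.5]
opening: 8.6
t 41.0 tcp [523.2 231.6 226.2] yaw 89.07 tilt [0.006  0.0017] F [6.1 1.  1.5] open 8.6
 tool shift cm [-0.16 -0.01  0.02]
 turn z rad 0.0048
 shift after turn [-0.16 -0.01  0.02]
```

View pics/scene14c.png

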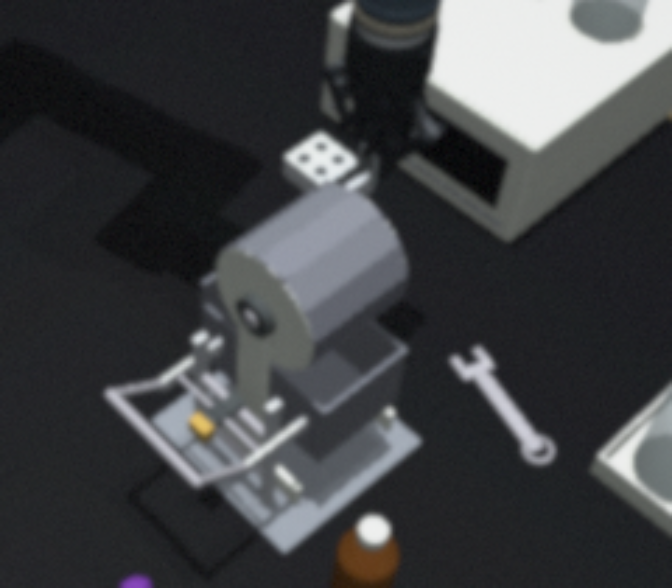

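View pics/top14c.png

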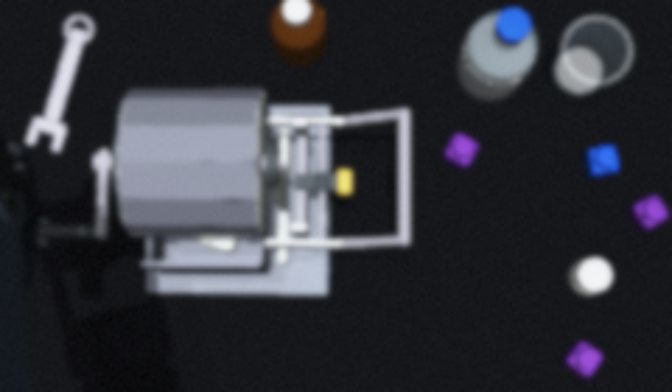

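The port faces down and one bottle is visible in the bin (top crop (218,243)); the other is hidden under the drum. I rock the drum back and forth to loosen anything wedged.

```bash
python3 -m inch '[[[0,0.08,-0.62],[0,0,0]],[[0,0.15,-0.61],[0,0,0]],[[0,0.21,-0.59],[0,0,0]],[[0,0.27,-0.57],[0,0,0]],[[0,0.33,-0.54],[0,0,0]],[[0,-0.33,0.54],[0,0,0]],[[0,-0.27,0.57],[0,0,0]],[[0,-0.21,0.59],[0,0,0]],[[0,-0.15,0.61],[0,0,0]],[[0,-0.08,0.62],[0,0,0]]]'
python3 -m inch '[[[0,0.03,0.94],[0,0,0]],[[0,-0.03,-0.94],[0,0,0]],[[0,0.08,-0.62],[0,0,0]],[[0,0.15,-0.61],[0,0,0]],[[0,0.21,-0.59],[0,0,0]],[[0,-0.21,0.59],[0,0,0]],[[0,-0.15,0.61],[0,0,0]],[[0,-0.08,0.62],[0,0,0]],[[0,0,0],[0,0,0]],[[0,0,0],[0,0,0]]]'
python3 - <<'E'
from h import *
for n in('scene','top'):
    p,d,m=cam(n);save(n+'15.png',p);np.savez(n+'15.npz',p=p,d=d)
a=cv2.imread('pics/top15.png')[200:245,205:285]
cv2.imwrite('pics/t15c.png',cv2.resize(a,None,fx=8,fy=8,interpolation=cv2.INTER_CUBIC))
E
```

```text
t: 42.35
tcp_pos: [523.2, 231.5, 226.9]
tcp_rot: [[0.016, 1.0, 0.007], [1.0, -0.016, 0.002], [0.002, 0.007, -1.0]]
wrist_force: [4.9, 1.6, 5.2]
opening: 8.9
t: 43.6
tcp_pos: [523.1, 231.5, 226.1]
tcp_rot: [[0.016, 1.0, 0.006], [1.0, -0.016, 0.001], [0.002, 0.006, -1.0]]
wrist_force: [6.1, 1.4, 1.4]
opening: 9.2
```

View pics/t15c.png

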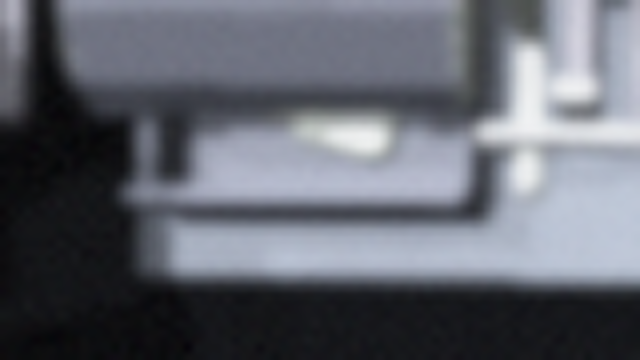

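```bash
python3 -m inch '[[[0,0.08,-0.62],[0,0,0]],[[0,0.15,-0.61],[0,0,0]],[[0,0.21,-0.59],[0,0,0]],[[0,0.27,-0.57],[0,0,0]],[[0,0.33,-0.54],[0,0,0]],[[0,0.38,-0.5],[0,0,0]],[[0,0.43,-0.46],[0,0,0]],[[0,0.48,-0.41],[0,0,0]],[[0,0.52,-0.36],[0,0,0]],[[0,0.55,-0.3],[0,0,0]]]'
python3 -m inch '[[[0,0.58,-0.24],[0,0,0]],[[0,0.6,-0.18],[0,0,0]],[[0,0.62,-0.11],[0,0,0]],[[0,0.63,-0.05],[0,0,0]],[[0,0.63,0.02],[0,0,0]],[[0,0.62,0.08],[0,0,0]],[[0,0.61,0.15],[0,0,0]],[[0,0.59,0.21],[0,0,0]],[[0,0.57,0.27],[0,0,0]],[[0,0,0],[0,0,0]]]'
python3 - <<'E'
from h import *
for n in('scene','top'):
    p,d,m=cam(n);save(n+'16.png',p)
    s={'scene':p[80:290,200:440],'top':p[150:250,200:320]}[n]
    save(n+'16c.png',cv2.resize(s,None,fx={'scene':2.8,'top':5}[n],fy={'scene':2.8,'top':5}[n],interpolation=cv2.INTER_CUBIC))
E
```

```text
t: 44.95
tcp_pos: [551.2, 230.8, 275.6]
tcp_rot: [[0.015, 1.0, -0.008], [1.0, -0.015, -0.0], [-0.0, -0.008, -1.0]]
wrist_force: [-7.2, 2.2, 3.8]
opening: 8.7
t: 46.2
tcp_pos: [610.8, 229.4, 273.8]
tcp_rot: [[0.016, 1.0, 0.003], [1.0, -0.016, 0.0], [0.0, 0.003, -1.0]]
wrist_force: [1.2, 1.2, 4.2]
opening: 8.7
```

View pics/top16c.png

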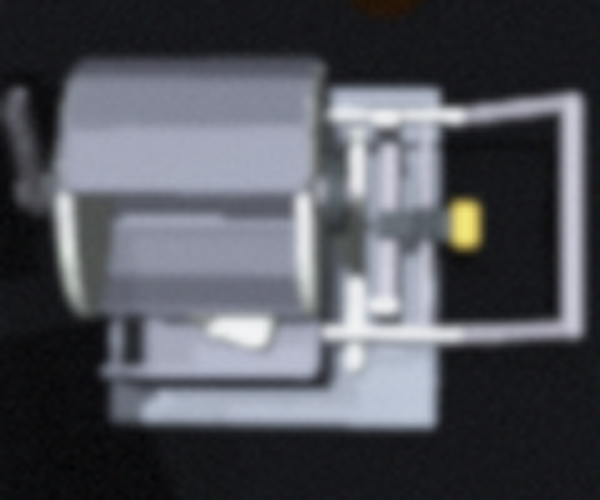

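The visible inside of the drum looks empty, with one bottle visible in the bin (240,330). I turn back to port up.

```bash
python3 -m inch '[[[0,0.54,0.33],[0,0,0]],[[0,0.5,0.38],[0,0,0]],[[0,0.46,0.43],[0,0,0]],[[0,0.41,0.48],[0,0,0]],[[0,0.36,0.52],[0,0,0]],[[0,0.3,0.55],[0,0,0]],[[0,0.24,0.58],[0,0,0]],[[0,0.18,0.6],[0,0,0]],[[0,0.12,0.61],[0,0,0]],[[0,0.05,0.63],[0,0,0]]]'
python3 -m inch '[[[0,0,0],[0,0,0]],[[0,0,0],[0,0,0]],[[0,0,0],[0,0,0]],[[0,0,0],[0,0,0]],[[0,0,0],[0,0,0]],[[0,0,0],[0,0,0]],[[0,0,0],[0,0,0]],[[0,0,0],[0,0,0]],[[0,0,0],[0,0,0]],[[0,0,0],[0,0,0]]]'
python3 - <<'E'
from h import *
for n in('scene','top'):
    p,d,m=cam(n);save(n+'17.png',p);np.savez(n+'17.npz',p=p,d=d)
    s={'scene':p[80:290,200:440],'top':p[150:250,180:320]}[n]
    save(n+'17c.png',cv2.resize(s,None,fx={'scene':2.8,'top':5}[n],fy={'scene':2.8,'top':5}[n],interpolation=cv2.INTER_CUBIC))
E
```

```text
t: 47.55
tcp_pos: [642.5, 228.7, 223.2]
tcp_rot: [[0.016, 1.0, 0.004], [1.0, -0.016, -0.0], [-0.0, 0.004, -1.0]]
wrist_force: [0.4, 0.4, 5.0]
opening: 9.0
t: 48.8
tcp_pos: [642.4, 228.7, 222.4]
tcp_rot: [[0.016, 1.0, 0.004], [1.0, -0.016, -0.0], [-0.0, 0.004, -1.0]]
wrist_force: [5.0, 0.9, -0.3]
opening: 9.2
```

View pics/top17c.png

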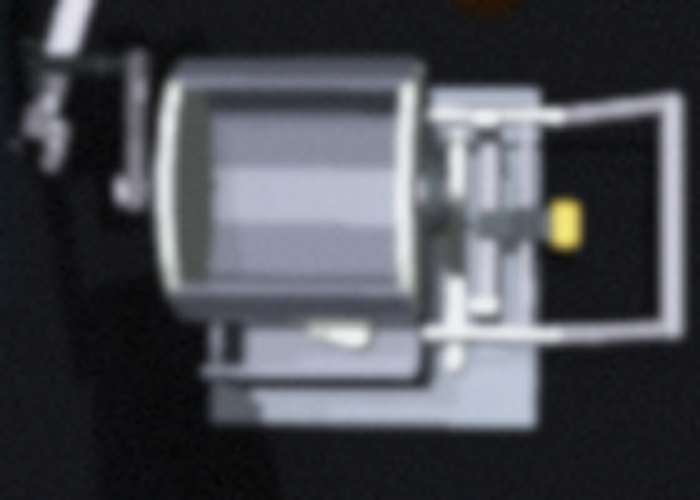

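View pics/scene17c.png

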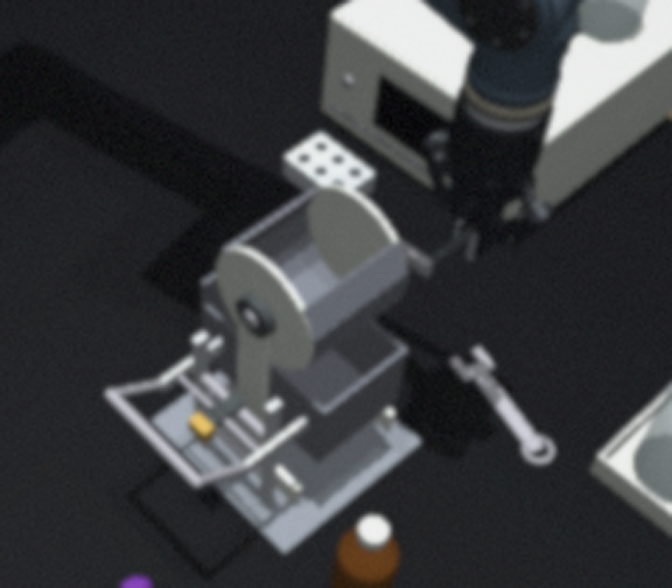

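The drum is empty with its port up, and no bottle lies on the bench or base. Release the crank and withdraw.

```bash
python3 -m inch '[[[0,0,0],[0,0,0]],[[0,0,0],[0,0,0]],[[0,0,0],[0,0,0]],[[0,0,0],[0,0,0]],[[0,0,0],[0,0,0]],[[0,0,-1],[0,0,0]],[[0,0,-2],[0,0,0]],[[0,0,-3],[0,0,0]],[[0,0,-4],[0,0,0]],[[0,0,-4],[0,0,0]]]' 0.5
python3 -m inch '[[[3,0,0],[0,0,0]],[[3,0,0],[0,0,0]],[[0,0,0],[0,0,0]],[[0,0,0],[0,0,0]],[[0,0,0],[0,0,0]],[[0,0,0],[0,0,0]],[[0,0,0],[0,0,0]],[[0,0,0],[0,0,0]],[[0,0,0],[0,0,0]],[[0,0,0],[0,0,0]]]'
python3 - <<'E'
from h import *
for n in('scene','top'):
    p,d,m=cam(n);save(n+'18.png',p);np.savez(n+'18.npz',p=p,d=d)
    P=pts(m,d);pi=p.astype(int)
    g=(P[...,0]>540)&(P[...,0]<700)&(P[...,1]>185)&(P[...,1]<258)&(P[...,2]>200)&(P[...,2]<280)
    print(n,'crank',np.median(P[g],0).round(1),g.sum())
    g=(P[...,0]>530)&(P[...,0]<615)&(P[...,1]>-110)&(P[...,1]<-70)&(P[...,2]>60)&(pi.min(-1)>120)
    print('bar',np.median(P[g],0).round(1))
    g=(pi.min(-1)>175)&(P[...,2]>75)&(P[...,2]<165)&(abs(P[...,0]-580)<85)&(P[...,1]>42)&(P[...,1]<140)
    if g.any(): print('white in bin',np.median(P[g],0).round(1),g.sum())
E
```

```text
t: 50.15
tcp_pos: [640.7, 229.0, 364.4]
tcp_rot: [[0.016, 1.0, 0.001], [1.0, -0.016, 0.0], [0.0, 0.001, -1.0]]
wrist_force: [-0.4, 0.0, 0.4]
opening: 42.4
t: 51.4
tcp_pos: [641.7, 289.1, 362.4]
tcp_rot: [[0.016, 1.0, -0.0], [1.0, -0.016, -0.0], [-0.0, -0.0, -1.0]]
wrist_force: [0.2, -0.3, 1.0]
opening: 42.8
scene crank [646.5 219.4 249.8] 100
bar [576.8 -89.6 173.7]
top crank [640.6 225.4 248.7] 136
bar [570.3 -86.4 173. ]
white in bin [511.8  87.9  86.4] 90
```

View pics/top18.png

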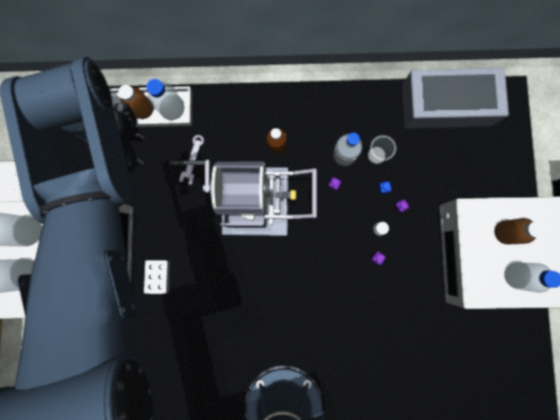

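View pics/scene18.png

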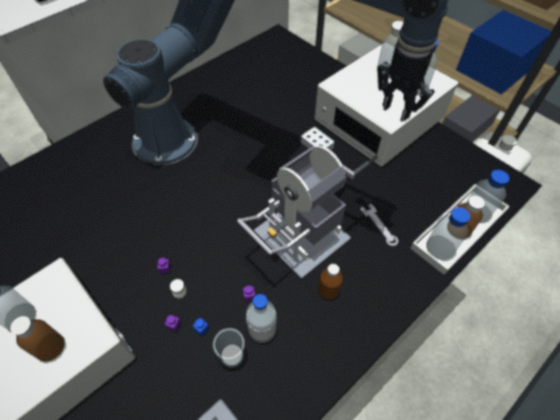

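```bash
python3 -c "
from plant import manip
print(manip.job_done(), manip.get_obs()['t'])"
```

```text
the job is handed in; nothing more can be done
the job is handed in; nothing more can be done
```

I finished the whole task at about 51 s on the robot's clock and handed the job in. It reported no verdict.

**What I did:**
- I raised the bin and let it down onto the top rung.
- I put both square white bottles into the drum. Only two were there, and one had been knocked aside before I reached it, so I found it again first.
- I cranked the drum to about 3.05 rad, rocked it to loosen anything wedged, and turned it back so the port faces up.

**What the last checks showed:**
- **Bin:** the lift bar's top surface reads 173 mm up, which puts the bin on the top rung (lift about 0.070 m). The pawl's tail looked level when I let the bin go.
- **Drum:** it was empty in the last picture looking into it. The crank reading puts it within about 0.1 rad of straight up.
- **Bench:** no white square bottle is left on it, the bystanders look where they were, and the arm is clear.

**What was not confirmed or not clean:**
- I could see only one bottle in the bin. I take the other to be there too, hidden under the drum, because it is neither in the drum nor on the bench.
- While I lowered the first bottle, the wrist force reached 35 N, probably the gripper touching the drum rim (the limit there is 40 N). I released the second bottle higher and felt no contact.

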